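Line up bench supplies by height

TASK

Of the supplies standing nearest the dark wooden strip at the front of the bench, line up the spray can, the white glue bottle with the blue cap, the yellow tape measure and the red tape roll by height on the strip, one in the middle of each white pad (ignore like ones farther off). The tallest goes on the pad next to the red disc, and so on down to the lowest on the pad next to the grey disc. Set them down the way up they stand now, and do not knock any of them over.

Things in the scene. Friction and masses are not known exactly. Their poses are not given: they have to be found in the camera images.
- spray_can: Tall aerosol can standing upright near the front of the bench, grey with a plain light band, 54 mm in diameter, 199 mm tall, about 0.32 kg. The straight body to grip reaches 166 mm up; above it is the cap. Origin: centre of its underside; z up. Like the other three it starts within 0.40 m of the strip's middle; another can far back at the wall is not meant.
- glue_bottle: White bottle with a blue cap, 47 mm in diameter, 84 mm tall (cap from 66 mm up), about 75 g, upright, within 0.40 m of the strip's middle; a similar one far back at the right is not meant. Origin: centre of its underside; z up.
- tape_measure: Yellow and black tape measure standing on its narrow base, 66 mm tall, 0.26 kg, within 0.40 m of the strip's middle; another at the far right end of the bench is not meant. Its case is 34 mm thick along its x and runs from y = -29 to y = +41 mm; the hook sticks out at the -y end to y = -43 mm. Grip it across the thickness. Origin: on its underside, at the middle of the overall length; z up.
- red_tape: Roll of red electrical tape lying flat, 63 mm outer diameter, 19 mm high, 45 g, open hole in the middle; grip it from outside across the diameter. It lies within 0.40 m of the strip's middle; another far back at the right is not meant. Origin: centre of its underside; z up.
- strip: Fixed dark wooden strip on the bench, 410 mm long (its y), 70 mm wide (its x), 8 mm thick, carrying the four pads in a row 90 mm apart and one disc at each end. Origin: centre of its underside. Behind it, with its front edge 0.65 m ahead of the robot base between y = -0.26 and -0.07 m, stands a fixed drill press 0.52 m tall: keep the arm and wrist clear of it.
- pad_1: Round white pad, 66 mm across, 3 mm thick, fixed on the strip; its flat top is 11 mm above the bench. Place 1 of 4 along the strip, at strip y = -135 mm (pad_1 is at the robot's right, pad_4 at its left). Origin: centre of the pad's underside, 8 mm above the bench.
- pad_2: Round white pad, 66 mm across, 3 mm thick, fixed on the strip; its flat top is 11 mm above the bench. Place 2 of 4 along the strip, at strip y = -45 mm (pad_1 is at the robot's right, pad_4 at its left). Origin: centre of the pad's underside, 8 mm above the bench.
- pad_3: Round white pad, 66 mm across, 3 mm thick, fixed on the strip; its flat top is 11 mm above the bench. Place 3 of 4 along the strip, at strip y = +45 mm (pad_1 is at the robot's right, pad_4 at its left). Origin: centre of the pad's underside, 8 mm above the bench.
- pad_4: Round white pad, 66 mm across, 3 mm thick, fixed on the strip; its flat top is 11 mm above the bench. Place 4 of 4 along the strip, at strip y = +135 mm (pad_1 is at the robot's right, pad_4 at its left). Origin: centre of the pad's underside, 8 mm above the bench.
- red_disc: Fixed flat red disc, 28 mm across, 4 mm thick, at one end of the strip, 187 mm from the strip's middle: at either end, beside pad_1 or beside pad_4. A like grey disc marks the other end. Origin: centre of its underside.
Not all that is in view belongs to the job. What is shaped like the red_tape but turquoise is not meant.

How it is judged:
By the outcome, as a careful person would: the job done as asked, in the order asked, and still so for the second after the job is handed in, with the robot touching nothing.
It also fails if it takes over 120 s, if anything falls off the work surface, if the arm or the gripper's body presses on something with over 40 N, if the wrist force passes 120 N, or if a joint passes its speed limit or range.

ROBOT

A 6-joint arm with a two-finger parallel gripper is mounted at the origin on a cart in front of the work surface, level with it; the furniture and walls round the work are solid. World frame = base frame: x ahead of the robot, y to its left, z up, the work surface at z = 0. Lengths are in m, angles in degrees, forces in N, time in s.
With the tool pointing down it reaches from about 0.3 to 0.75 m from the base axis. Payload 8.5 kg.
Tool frame: the origin (TCP) lies midway between the tips of the shut fingers; the grasp point (between the pads) lies env.tcp_to_grasp behind it (env.tcp_to_grasp is the distance from the TCP to the grasp point, in m); z points along the fingers, y is the line along which they close (so a half turn about z gives the same grasp; the last joint's range is limited). The gripper opens to 85 mm and grips with 20 to 120 N. Pads are 22 mm wide; open, the fingers measure 114 mm over their backs; the gripper's body (76 mm by 85 mm) begins 54 mm behind the grasp point. The pads swing forward as they close: fully open they stand 13 mm farther back than shut.
Start: joints at [-86.763, 21.807, 74.336, -0, 83.858, -12.336], TCP at [0.148, -0.53, 0.231] pointing down, gripper open.
Joint ranges: [-178.18, 178.18], [-50.72, 133.34], [12.68, 142.11], [-81.47, 261.47], [9.98, 163.14], [-165.26, 165.26]. Speed limits (degrees/s): [136.94, 136.94, 180, 180, 180, 180].

INTERFACE

Orientations are given as a 3x3 rotation matrix whose columns are the frame's x, y, z axes.
In Python, from rig import observe, optics, job, env gives the robot as it stands. The module is installed in compiled form; this text tells all that it offers.
- The arm moves only by the shell command python3 -m jog 'ROWS' [FORCE]. ROWS is JSON, a list of rows, each a list of 7 numbers: the turn, a rotation vector about the tool's x, y, z in rad, then the shift along the tool's x, y, z in m, then the opening in per cent of the stroke, from 0 (shut) to 100 (fully open). A call has 1 to 10 rows; each row shifts and turns the commanded pose from where the row before left it, along the tool's axes as they then stand; what a row does not reach is not made up. A row lasts 1/8 s, in which the tool goes at most 62.5 mm and 10.7 degrees, less where a joint would pass 70% of its speed; a pose out of reach is approached as far as the arm can. A call is refused whole if a number of a shift passes 0.0625 or a number of a turn 0.188, either way. A call with a gripper value outside its range is refused whole. The fingers move at their own pace and stop on an object; FORCE is the grip in N (left out, the last holds). Time passes only in rows, so rows that do not move let the fingers close. It gives the time, the measured TCP pose, the force, the opening and the grip force at its end, in the units of the state.
- observe(): the state, without advancing time (a new reading comes with each control period).
- optics.get_image(name): name is "scene" or "top" or "wrist"; returns a dict with "pixels" (400x640x3 uint8, red, green, blue), "mtx" (3x3 intrinsics, pixels), "rvec" (rotation vector, rad) and "tvec" (3), from world to camera coordinates, as OpenCV has them. Camera axes: x right, y down, z forward; pixel columns grow to the right and rows downward; lengths in m; the calibration is good to about 2 mm. A picture is of the moment at which its call begins. There is no depth.
- job.close_job(): hands the job in; it is judged then, once.
The state is a dict: "time_s": time; "q": joint angles; "qvel": joint speeds; "joint_efforts": joint torques, N m; "position": TCP position; "tool_rot": TCP orientation; "ft_force": force on the tool from outside, world axes, zero at the start; "wrist_torque": the same for the moment, N m; "grip_width": finger opening in m; "gripper_force": force on a finger pad.
Only numpy, scipy, OpenCV 4.12 (cv2) and the standard library are available. Lean on these libraries where they do the work, as an engineer would, in place of code of your own. Each camera call takes 0.05 s, during which the arm holds its last target. There are 200 camera calls.

## Working session

There is one attempt and no reset: what is moved stays moved. The work goes in short steps, Python scripts to look and compute and a shell command to move; the robot and the scene stay as the last step left them, time stands still between calls to the robot, and variables do not carry over. Pictures are saved under pics/ and viewed, at most 14 in all, crops included, and the job is handed in when it is done.

```bash
mkdir -p pics; python3 - <<'E'
from rig import observe, optics, env
import cv2
for n in ("scene","top","wrist"):
    d=optics.get_image(n); cv2.imwrite(f"pics/{n}0.png",d["pixels"][:,:,::-1])
    R=cv2.Rodrigues(d["rvec"])[0]; print(n,d["mtx"].round(1).tolist(),(-R.T@d["tvec"].ravel()).round(3), R.round(2).tolist())
print(env.tcp_to_grasp, observe())
E
```

```text
scene [[462.1, 0.0, 319.0], [0.0, 462.1, 202.5], [0.0, 0.0, 1.0]] [-0.335  0.754  0.886] [[-0.78, -0.63, -0.01], [-0.32, 0.4, -0.86], [0.54, -0.66, -0.51]]
top [[501.9, 0.0, 315.7], [0.0, 501.9, 205.9], [0.0, 0.0, 1.0]] [ 0.297 -0.322  1.397] [[0.01, -1.0, 0.01], [-0.99, -0.01, -0.17], [0.17, -0.01, -0.99]]
wrist [[330.6, 0.0, 319.3], [0.0, 330.6, 202.7], [0.0, 0.0, 1.0]] [ 0.219 -0.51   0.374] [[0.27, -0.96, -0.0], [-0.92, -0.26, 0.29], [-0.28, -0.08, -0.96]]
0.0187 {'time_s': 0.15, 'q': array([-8.67639482e+01,  2.18337232e+01,  7.43709133e+01,  2.16173697e-04,
        8.38569797e+01, -1.23354554e+01]), 'qvel': array([-0.00526371, -0.11723068, -0.13585624, -0.02803368, -0.06368914,
        0.04333882]), 'joint_efforts': array([ 2.52622114e-03, -4.48623633e+01, -2.31342781e+01, -9.19600916e-05,
        3.84188330e-03, -6.27095687e-06]), 'position': array([ 0.14763225, -0.52960178,  0.23086136]), 'tool_rot': array([[ 9.63296295e-01,  2.68440392e-01, -5.69609925e-05],
       [ 2.68440297e-01, -9.63295725e-01,  1.07390128e-03],
       [ 2.33408200e-04, -1.04977575e-03, -9.99999422e-01]]), 'ft_force': array([-0.66723064, -0.24973302, -0.11809704]), 'wrist_torque': array([-0.06663707, -0.00012216, -0.04341541]), 'gripper_force': 0.0, 'grip_width': 0.0853244264835004}
```

View pics/scene0.png

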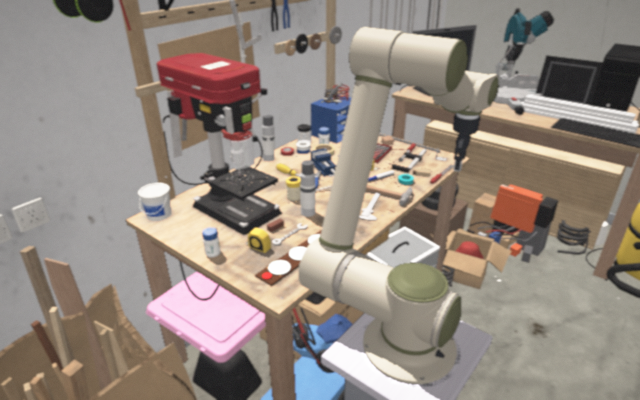

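View pics/top0.png

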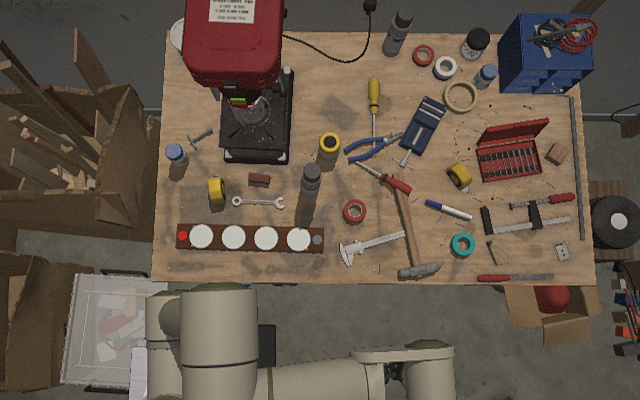

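Scene: the can stands at about (308,190), the glue bottle at (211,242) and the tape measure at (260,238). Top: red disc (182,236) is on the robot's left and the grey disc at (317,240). Pads are at cols 200/233/265/298, with glue (177,155), tape measure (217,190), can (310,180) and red tape (355,211).

```bash
cat > h.py <<'E'
import cv2, numpy as np
from rig import observe, optics
def cam(n):
    d=optics.get_image(n); d["R"]=cv2.Rodrigues(d["rvec"])[0]; d["c"]=-d["R"].T@np.ravel(d["tvec"]); d["hsv"]=cv2.cvtColor(d["pixels"],cv2.COLOR_RGB2HSV); return d
def ray(d,uv,z):
    v=d["R"].T@np.linalg.solve(d["mtx"],[uv[0],uv[1],1.]); return d["c"]+v*(z-d["c"][2])/v[2]
def proj(d,p): return cv2.projectPoints(np.array(p,float).reshape(-1,3),d["rvec"],d["tvec"],d["mtx"],None)[0].reshape(-1,2)
def blobs(d,lo,hi,box,amin=15):
    x0,y0,x1,y1=box; m=cv2.inRange(d["hsv"],np.array(lo),np.array(hi)); k=np.zeros_like(m); k[y0:y1,x0:x1]=m[y0:y1,x0:x1]
    n,l,s,c=cv2.connectedComponentsWithStats(k); return [(c[i],s[i]) for i in range(1,n) if s[i][4]>=amin]
def crop(d,box,f,name):
    x0,y0,x1,y1=box; cv2.imwrite("pics/"+name,cv2.resize(d["pixels"][y0:y1,x0:x1,::-1],None,fx=f,fy=f,interpolation=cv2.INTER_CUBIC))
E
python3 - <<'E'
from h import *
d=cam("top"); crop(d,(150,130,380,260),3.4,"topc.png")
for c,s in blobs(d,(0,0,170),(180,60,255),(170,215,330,260),100): print("pad",c,s,ray(d,c,.011).round(4))
for c,s in blobs(d,(0,150,80),(8,255,255),(170,190,380,260)): print("red",c,s,ray(d,c,.012).round(4),ray(d,c,.019).round(4))
for c,s in blobs(d,(20,120,80),(35,255,255),(190,160,250,220)): print("yel",c,s,ray(d,c,.066).round(4))
for c,s in blobs(d,(95,60,60),(125,255,255),(160,135,195,175)): print("blue",c,s,ray(d,c,.08).round(4))
E
```

```text
pad [200.65525672 235.60880196] [190 224  23  23 409] [ 0.4488 -0.0131  0.011 ]
pad [233.0902439  236.58780488] [222 226  23  22 410] [ 0.4472 -0.1029  0.011 ]
pad [265.66666667 237.5377129 ] [255 226  23  23 411] [ 0.4455 -0.1931  0.011 ]
pad [298.03712871 238.81930693] [287 228  23  22 404] [ 0.443  -0.2828  0.011 ]
red [354.59340659 210.35164835] [344 200  22  22 182] [ 0.5246 -0.4396  0.012 ] [ 0.5235 -0.439   0.019 ]
red [182.         235.10752688] [177 230  11  11  93] [0.4495 0.0383 0.012 ] [0.4488 0.0364 0.019 ]
yel [214.921875 189.3375  ] [208 177  16  27 320] [ 0.5688 -0.0576  0.066 ]
yel [222.625 187.625] [222 183   3  10  16] [ 0.5738 -0.0782  0.066 ]
blue [177.82758621 150.62068966] [173 144  10  15  58] [0.6716 0.0446 0.08  ]
blue [170.16666667 156.55555556] [166 153   9   6  18] [0.6548 0.0644 0.08  ]
```

View pics/topc.png

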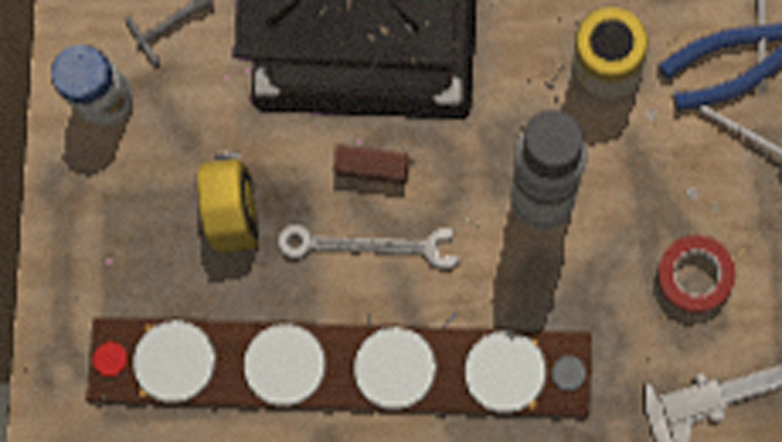

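The crop shows the glue cap centre at about (174.1,151.8) px and the can's top at about (312.6,171.2) px. The tape measure's hook points towards +x. The red disc is beside pad_4, so the order is can on pad_4, glue on pad_3, tape measure on pad_2 and red tape on pad_1.

```bash
python3 - <<'E'
from h import *
d=cam("top"); print("can",ray(d,(312.6,171.2),.199).round(4),"glue",ray(d,(174.1,151.8),.084).round(4))
E
python3 -m jog '[[0,0,0,0.0465,-0.0358,0,100],[0,0,0,0.0465,-0.0358,0,100],[0,0,0,0.0465,-0.0358,0,100],[0,0,0,0.0465,-0.0358,0,100],[0,0,0,0.0465,-0.0358,0,100],[0,0,0,0.0465,-0.0358,0,100],[0,0,0,0.0465,-0.0358,0,100],[0,0,0,0.0465,-0.0358,0,100],[0,0,0,0.0465,-0.0358,0,100],[0,0,0,0.0465,-0.0358,0,100]]' 30
python3 -m jog '[[0,0,-0.18,0,0,0,100],[0,0,-0.18,0,0,0,100],[0,0,-0.18,0,0,0,100],[0,0,-0.18,0,0,0,100],[0,0,-0.18,0,0,0,100],[0,0,-0.18,0,0,0,100],[0,0,-0.18,0,0,0,100],[0,0,-0.18,0,0,0,100]]'
python3 -m jog '[[0,0,-0.18,0,0,0,100],[0,0,-0.18,0,0,0,100],[0,0,-0.18,0,0,0,100],[0,0,-0.18,0,0,0,100],[0,0,-0.18,0,0,0,100],[0,0,-0.18,0,0,0,100],[0,0,-0.18,0,0,0,100],[0,0,-0.18,0,0,0,100],[0,0,0,0,0,0,100],[0,0,0,0,0,0,100]]'
python3 - <<'E'
from h import *
d=cam("wrist"); cv2.imwrite("pics/w1.png",d["pixels"][:,:,::-1]); o=observe(); print(o["position"],o["tool_rot"].round(3),o["q"].round(1))
print(proj(d,[.569,-.06,.066]))
E
```

```text
can [ 0.5899 -0.321   0.199 ] glue [0.6671 0.0534 0.084 ]
time_s: 1.5
position: [0.5004, -0.0583, 0.2314]
tool_rot: [[0.963, 0.269, 0.0], [0.269, -0.963, -0.0], [0.0, 0.0, -1.0]]
ft_force: [-0.6, -1.0, 0.3]
grip_width: 0.0852
gripper_force: 0.0
time_s: 2.5
position: [0.4994, -0.0601, 0.2312]
tool_rot: [[-0.146, 0.989, -0.0], [0.989, 0.146, 0.0], [0.0, -0.0, -1.0]]
ft_force: [0.6, 0.1, 0.2]
grip_width: 0.0852
gripper_force: 0.0
time_s: 3.75
position: [0.4994, -0.0601, 0.2313]
tool_rot: [[-1.0, -0.007, -0.0], [-0.007, 1.0, 0.0], [0.0, 0.0, -1.0]]
ft_force: [-0.9, 0.5, 0.4]
grip_width: 0.0857
gripper_force: 0.0
[ 0.49944431 -0.06006727  0.23128264] [[-1.    -0.007 -0.   ]
 [-0.007  1.     0.   ]
 [ 0.     0.    -1.   ]] [ -20.4   17.1   81.6    0.    81.3 -110.8]
[[319.2703     249.97462661]]
```

View pics/w1.png

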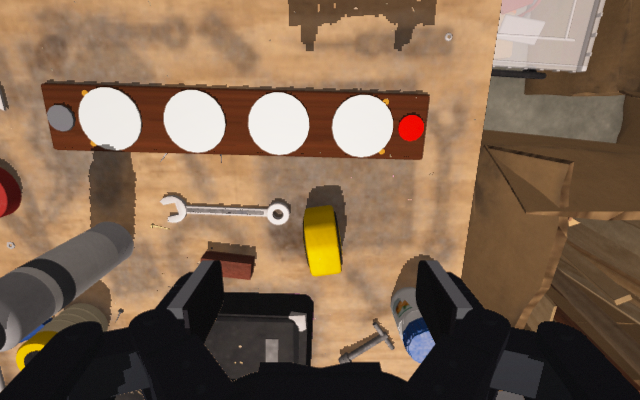

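The wrist view shows the strip and pads at rows 85–158 with red at the right (robot's left), and the tape measure at cols 304–342, rows 205–276. I'll zoom in on it and cross-check the pads.

```bash
python3 - <<'E'
from h import *
d=cam("wrist"); crop(d,(280,180,370,300),5,"w1c.png")
for c,s in blobs(d,(0,0,170),(180,60,255),(60,70,420,170),500): print("pad",c,ray(d,c,.011).round(4))
m=cv2.inRange(d["hsv"],np.array((20,120,40)),np.array((35,255,255))); m[:180]=0;m[300:]=0;m[:,:280]=0;m[:,370:]=0
for r in range(204,278,6):
    x=np.flatnonzero(m[r]); 
    if len(x): print(r,x[0],x[-1],ray(d,(x[0],r),.066).round(4)[:2],ray(d,(x[-1]+1,r),.066).round(4)[:2])
E
```

```text
pad [109.33299697 117.59704003] [ 0.4423 -0.2848  0.011 ]
pad [193.93920266 120.69833887] [ 0.4449 -0.1949  0.011 ]
pad [278.22887558 123.06919494] [ 0.4466 -0.1049  0.011 ]
pad [362.18291457 125.49648241] [ 0.4484 -0.0149  0.011 ]
210 305 333 [ 0.5263 -0.0743] [ 0.526  -0.0458]
216 304 334 [ 0.5325 -0.0753] [ 0.5323 -0.0447]
222 303 335 [ 0.5388 -0.0763] [ 0.5386 -0.0436]
228 303 338 [ 0.5452 -0.0764] [ 0.5449 -0.0405]
234 304 339 [ 0.5516 -0.0754] [ 0.5513 -0.0393]
240 303 340 [ 0.5581 -0.0765] [ 0.5578 -0.0381]
246 305 341 [ 0.5647 -0.0745] [ 0.5644 -0.0369]
252 306 341 [ 0.5714 -0.0735] [ 0.5711 -0.0367]
258 307 340 [ 0.5781 -0.0725] [ 0.5778 -0.0376]
264 308 340 [ 0.5849 -0.0715] [ 0.5847 -0.0374]
270 310 340 [ 0.5918 -0.0694] [ 0.5916 -0.0372]
276 314 317 [ 0.5988 -0.0652] [ 0.5987 -0.0611]
```

View pics/w1c.png

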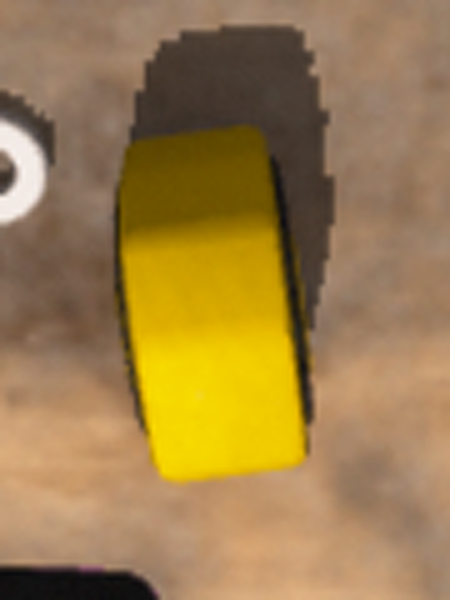

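```bash
python3 - <<'E'
from h import *
d=cam("wrist")
for p in ((313,276.4),(341,272.4)): print(ray(d,p,.066).round(4),ray(d,p,.062).round(4))
for p in ((306,208),(331,205.4)): print(ray(d,p,.003).round(4))
E
python3 -m jog '[[0,0,-0.124,0,0,0,100],[0,0,0,-0.034,-0.0025,0,100],[0,0,0,-0.0345,-0.0026,0,100],[0,0,0,0,0,0.05,100],[0,0,0,0,0,0.05,100],[0,0,0,0,0,0.02,100],[0,0,0,0,0,0,100],[0,0,0,0,0,0,100]]'
python3 - <<'E'
from h import *
d=cam("wrist"); cv2.imwrite("pics/w2.png",d["pixels"][:,:,::-1]); print(observe()["tool_rot"].round(3).tolist())
E
```

```text
[ 0.5993 -0.0662  0.066 ] [ 0.6015 -0.0663  0.062 ]
[ 0.5943 -0.0371  0.066 ] [ 0.5965 -0.0368  0.062 ]
[ 0.5445 -0.0758  0.003 ]
[ 0.541  -0.0464  0.003 ]
time_s: 4.9
position: [0.5686, -0.0562, 0.1125]
tool_rot: [[-0.991, -0.133, 0.002], [-0.133, 0.991, -0.001], [-0.002, -0.001, -1.0]]
ft_force: [-0.1, -0.2, 0.3]
grip_width: 0.0853
gripper_force: 0.0
[[-0.991, -0.133, 0.002], [-0.133, 0.991, -0.001], [-0.002, -0.001, -1.0]]
```

View pics/w2.png

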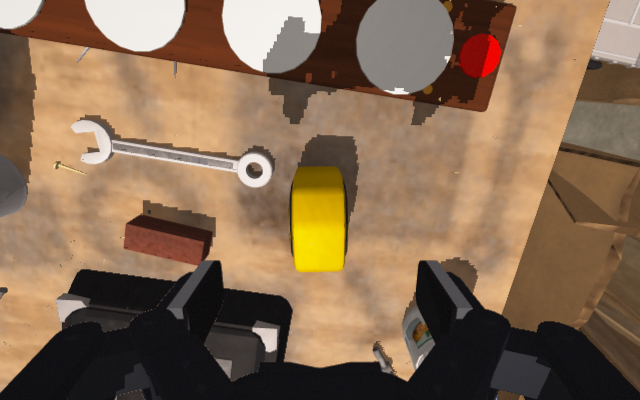

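The fingers straddle the tape measure, which is centred at col 319 and aligned. The fore/aft extent is ambiguous, so I'll check it across views.

```bash
python3 - <<'E'
from h import *
d=cam("wrist"); t=cam("top"); s=cam("scene"); crop(s,(235,215,295,265),10,"s2c.png")
for z in (.066,.055,.04,.02,0): print(z,"back",ray(d,(319,271.5),z).round(4)[:2],"crease",ray(d,(319,205),z).round(4)[:2],"front",ray(d,(319,166.5),z).round(4)[:2],"| top back",ray(t,(216,177.5),z).round(4)[:2],"front",ray(t,(217.6,203.5),z).round(4)[:2])
E
```

```text
0.066 back [ 0.5979 -0.0528] crease [ 0.5536 -0.0587] front [ 0.5304 -0.0619] | top back [ 0.6016 -0.0591] front [ 0.53   -0.0665]
0.055 back [ 0.6038 -0.052 ] crease [ 0.557  -0.0583] front [ 0.5325 -0.0616] | top back [ 0.6041 -0.0569] front [ 0.5319 -0.0644]
0.04 back [ 0.612  -0.0509] crease [ 0.5617 -0.0577] front [ 0.5353 -0.0613] | top back [ 0.6075 -0.0539] front [ 0.5346 -0.0615]
0.02 back [ 0.6229 -0.0495] crease [ 0.5679 -0.0569] front [ 0.5391 -0.0608] | top back [ 0.6121 -0.05  ] front [ 0.5381 -0.0577]
0 back [ 0.6338 -0.0481] crease [ 0.5741 -0.0561] front [ 0.5429 -0.0603] | top back [ 0.6167 -0.046 ] front [ 0.5416 -0.0539]
```

View pics/s2c.png

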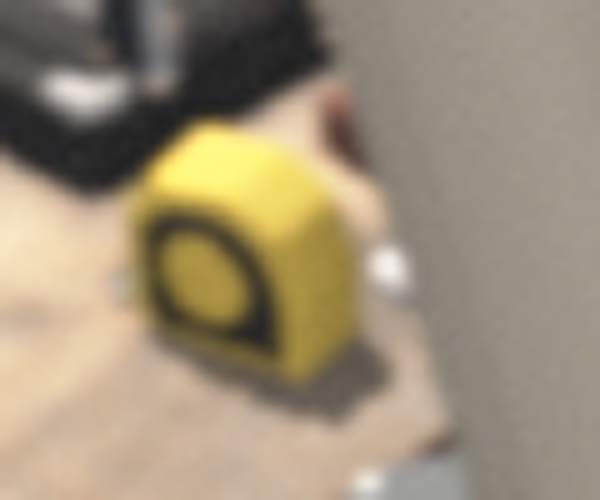

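```bash
python3 -m jog '[[0,0,0,-0.008,0,0.04,100],[0,0,0,0,0,0.04,100],[0,0,0,0,0,0.0125,100],[0,0,0,0,0,0,100],[0,0,0,0,0,0,30],[0,0,0,0,0,0,0],[0,0,0,0,0,0,0],[0,0,0,0,0,0,0],[0,0,0,0,0,0,0],[0,0,0,0,0,0,0]]' 40; python3 -m jog '[[0,0,0,0,0,0,0],[0,0,0,0,0,-0.02,0],[0,0,0,0,0,-0.06,0],[0,0,0,0,0,0,0]]'
```

```text
time_s: 6.35
position: [0.5763, -0.0551, 0.0197]
tool_rot: [[-0.991, -0.134, 0.001], [-0.134, 0.991, -0.001], [-0.001, -0.001, -1.0]]
ft_force: [-1.9, -0.3, 6.5]
grip_width: 0.0338
gripper_force: 40.2
time_s: 6.85
position: [0.5778, -0.0554, 0.1027]
tool_rot: [[-0.991, -0.134, 0.008], [-0.134, 0.991, -0.002], [-0.007, -0.003, -1.0]]
ft_force: [-0.4, -0.6, -3.4]
grip_width: 0.034
gripper_force: 40.9
```

```bash
python3 -m jog '[[0,0,0.155,0,0,0,0],[0,0,0,0.0337,-0.0354,0,0],[0,0,0,0.0337,-0.0354,0,0],[0,0,0,0.0337,-0.0354,0,0],[0,0,0,0.0337,-0.0354,0,0],[0,0,0,0,0,0,0],[0,0,0,0,0,0.04,0],[0,0,0,0,0,0.015,0],[0,0,0,0,0,0,0],[0,0,0,0,0,0,0]]'
python3 - <<'E'
from h import *
d=cam("wrist"); crop(d,(190,130,450,330),3,"w3.png"); 
m=[ [.4452,-.194,z] for z in (.011,.077)]; print(proj(d,m))
o=np.array([.4452,-.194]); u=np.array([1,-.0215]); v=np.array([.0215,1])
E
```

```text
time_s: 8.1
position: [0.4386, -0.1935, 0.0441]
tool_rot: [[-1.0, 0.02, 0.0], [0.02, 1.0, -0.0], [-0.0, -0.0, -1.0]]
ft_force: [0.4, 0.5, -2.2]
grip_width: 0.0336
gripper_force: 40.9
[[319.16662244 247.88958391]
 [318.96192683 319.21858867]]
```

View pics/w3.png

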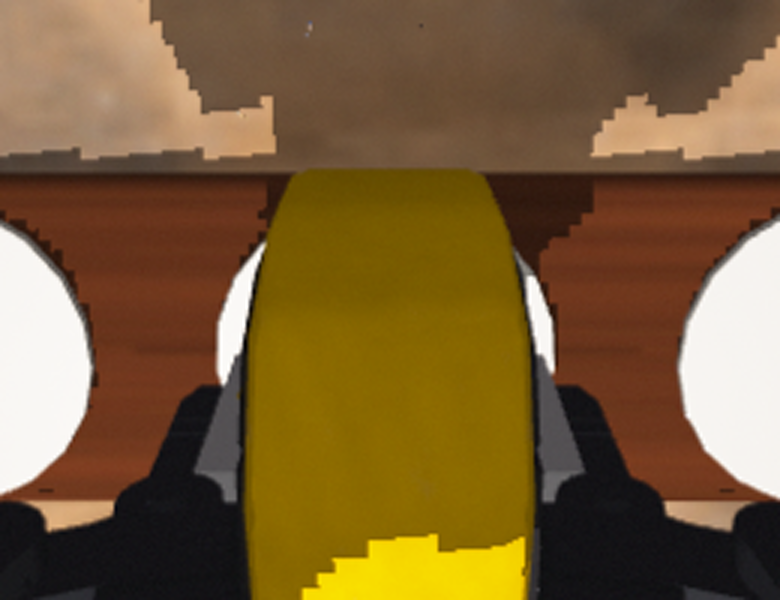

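The tape measure is held square over pad_2, and its front bottom edge is at crop row 170, which is image (319,186.7).

```bash
python3 - <<'E'
from h import *
d=cam("wrist"); p=ray(d,(319,186.7),.0250); print(p, "origin x", p[0]+.041)
E
python3 -m jog '[[0,0,0,0,0,0.007,0],[0,0,0,0,0,0.005,0],[0,0,0,0,0,0,0],[0,0,0,0,0,0,0]]'
```

```text
[ 0.40516948 -0.1934095   0.025     ] origin x 0.4461694843255998
time_s: 8.7
position: [0.4383, -0.1937, 0.0318]
tool_rot: [[-1.0, 0.021, -0.0], [0.021, 1.0, 0.0], [0.0, 0.0, -1.0]]
ft_force: [0.9, 0.7, -3.0]
grip_width: 0.0336
gripper_force: 41.0
```

```bash
python3 -m jog '[[0,0,0,0,0,0.001,0],[0,0,0,0,0,0,50],[0,0,0,0,0,0,100],[0,0,0,0,0,0,100],[0,0,0,0,0,0,100],[0,0,0,0,0,0,100],[0,0,0,0,0,-0.03,100],[0,0,0,0,0,-0.06,100],[0,0,0,0,0,-0.06,100],[0,0,0,0,0,-0.06,100]]'
python3 -m jog '[[0,0,0,-0.0181,-0.0489,0,100],[0,0,0,-0.0181,-0.0489,0,100],[0,0,0,-0.0181,-0.0489,0,100],[0,0,0,-0.0181,-0.0489,0,100],[0,0,0,-0.0181,-0.0489,0,100],[0,0,0.153,0,0,0,100],[0,0,0.153,0,0,0,100],[0,0,0.153,0,0,0,100],[0,0,0.153,0,0,0,100],[0,0,0.153,0,0,0,100]]'
python3 -m jog '[[0,0,0,0,0,0.05,100],[0,0,0,0,0,0,100],[0,0,0,0,0,0,100]]'
python3 - <<'E'
from h import *
d=cam("wrist"); print(proj(d,[.5235,-.44,.019])); cv2.imwrite("pics/w4.png",d["pixels"][:,:,::-1])
t=cam("top"); 
for c,s in blobs(t,(20,120,80),(35,255,255),(220,200,320,260)): print("yel",c,s,ray(t,c,.077).round(4))
E
```

```text
time_s: 9.95
position: [0.4379, -0.1934, 0.2429]
tool_rot: [[-1.0, 0.021, 0.0], [0.021, 1.0, -0.0], [-0.0, -0.0, -1.0]]
ft_force: [0.6, -1.8, -0.2]
grip_width: 0.0853
gripper_force: 0.0
time_s: 11.2
position: [0.5236, -0.4399, 0.2405]
tool_rot: [[-0.703, 0.711, -0.0], [0.711, 0.703, 0.0], [0.001, 0.0, -1.0]]
ft_force: [0.2, 0.4, 0.2]
grip_width: 0.0855
gripper_force: 0.0
time_s: 11.58
position: [0.524, -0.4404, 0.1925]
tool_rot: [[-0.707, 0.707, 0.001], [0.707, 0.707, -0.001], [-0.002, -0.0, -1.0]]
ft_force: [0.2, 1.0, -0.0]
grip_width: 0.0857
gripper_force: 0.0
[[319.84103047 180.10861782]]
```

View pics/w4.png

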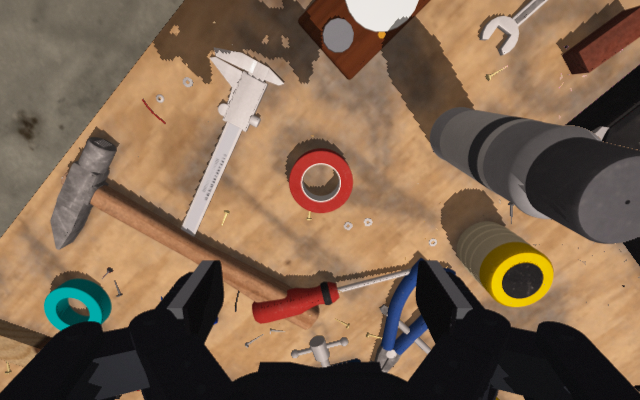

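The red roll's outline centre is at about (321,181), within 1 mm of the prediction, and the surroundings are clear of the fingers.

```bash
python3 -m jog '[[0,0,0,0,0.0007,0.06,100],[0,0,0,-0.0005,0,0.06,100],[0,0,0,0,0,0.05,100],[0,0,0,0,0,0.0215,100],[0,0,0,0,0,0,100],[0,0,0,0,0,0,60],[0,0,0,0,0,0,60],[0,0,0,0,0,0,40],[0,0,0,0,0,0,40],[0,0,0,0,0,0,40]]' 25; python3 -m jog '[[0,0,0,0,0,0,40],[0,0,0,0,0,-0.02,40],[0,0,0,0,0,-0.06,40],[0,0,0,0,0,0,40]]'
python3 - <<'E'
from h import *
d=cam("wrist"); crop(d,(190,130,450,330),3,"w5.png")
E
```

```text
time_s: 12.92
position: [0.5253, -0.4407, 0.0018]
tool_rot: [[-0.707, 0.707, 0.003], [0.707, 0.707, -0.003], [-0.004, -0.0, -1.0]]
ft_force: [-0.5, 0.6, 6.5]
grip_width: 0.0613
gripper_force: 27.2
time_s: 13.42
position: [0.5263, -0.4418, 0.0857]
tool_rot: [[-0.707, 0.707, 0.007], [0.707, 0.707, -0.009], [-0.011, -0.001, -1.0]]
ft_force: [-0.2, -0.9, -0.7]
grip_width: 0.0612
gripper_force: 27.7
```

View pics/w5.png

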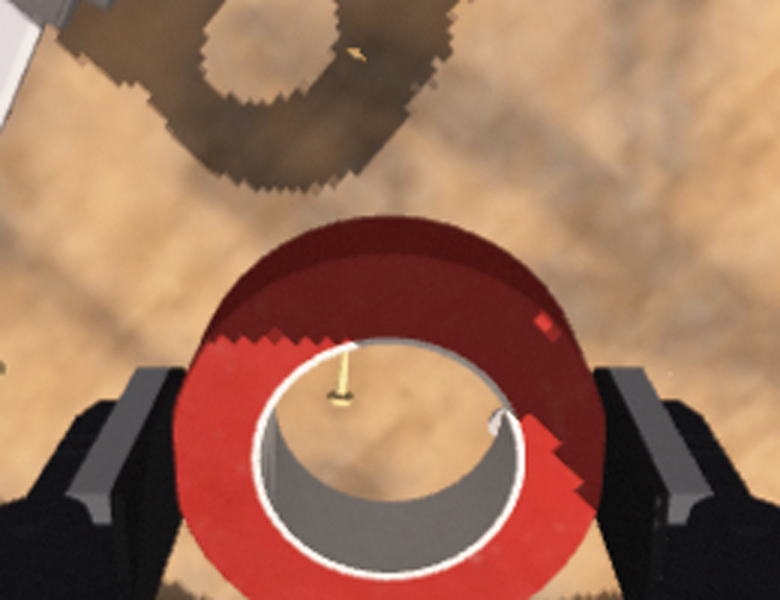

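```bash
python3 - <<'E'
from h import *
d=cam("wrist"); o=observe(); c=ray(d,(320,282.7),.103); R=o["tool_rot"]
print(c, "tape-TCP in tool", (R.T@(c-o["position"])).round(4)); g=np.array([.4427,-.2838,.103]); print("shift",(R.T@(g-c)).round(4))
E
python3 -m jog '[[0,0,0,0.0427,0.0131,0,40],[0,0,0,0.0427,0.0131,0,40],[0,0,0,0.0427,0.0131,0,40],[0,0,0,0.0427,0.0131,0,40],[0,0,0,0,0,0.03,40],[0,0,0,0,0,0,40],[0,0,0,0,0,0,40],[0,0,0,0,0,0,40]]'
python3 - <<'E'
from h import *
d=cam("wrist"); o=observe(); z=o["position"][2]+.017; R=o["tool_rot"]; m=cv2.inRange(d["hsv"],np.array((0,0,150)),np.array((180,60,255)))
crop(d,(190,130,450,330),3,"w6.png"); print(o["position"],proj(d,[[.4427,-.2838,.011],[.4427,-.2838,z]]))
E
```

```text
[ 0.52391775 -0.43935121  0.103     ] tape-TCP in tool [ 0.0009 -0.0001 -0.0225]
shift [ 0.1674  0.0525 -0.0003]
time_s: 14.52
position: [0.4412, -0.2826, 0.0499]
tool_rot: [[-0.707, 0.708, 0.001], [0.708, 0.707, -0.001], [-0.001, 0.0, -1.0]]
ft_force: [0.3, -0.1, -0.2]
grip_width: 0.0612
gripper_force: 27.7
[ 0.44114668 -0.28250388  0.04987795] [[320.29764089 236.08516594]
 [320.50364772 286.37569997]]
```

View pics/w6.png

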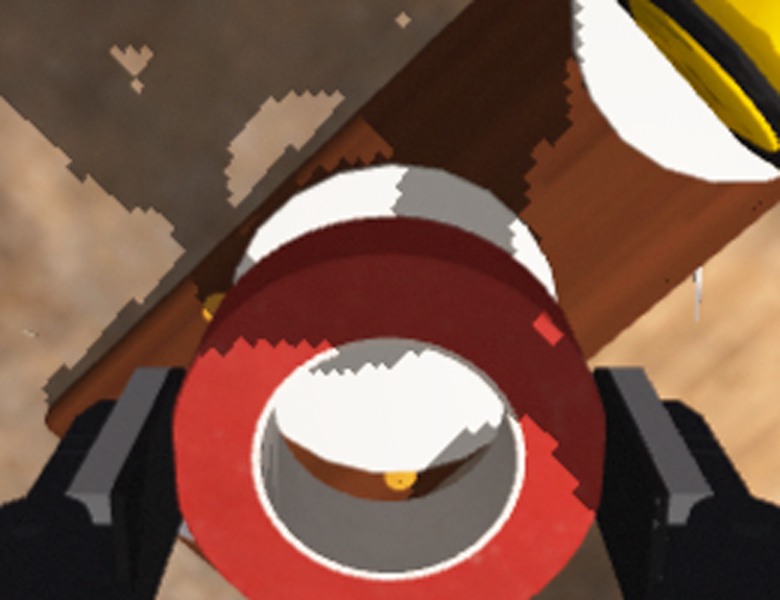

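```bash
python3 -m jog '[[0,0,0,-0.0018,0,0.02,40],[0,0,0,0,0,0.012,40],[0,0,0,0,0,0.0045,40],[0,0,0,0,0,0,40],[0,0,0,0,0,0,60],[0,0,0,0,0,0,85],[0,0,0,0,0,0,100],[0,0,0,0,0,0,100],[0,0,0,0,0,0,100]]'
python3 -m jog '[[0,0,0,0,0,-0.03,100],[0,0,0,0,0,-0.06,100],[0,0,0,0,0,-0.06,100],[0,0,0,0,0,-0.06,100],[0,0,0,0,0,0,100]]'
python3 - <<'E'
from h import *
d=cam("wrist"); cv2.imwrite("pics/w7.png",d["pixels"][:,:,::-1]); o=observe(); print(o["position"],o["q"].round(1),proj(d,[[.4427,-.2838,.030],[.4452,-.194,.077],[.4452,-.194,.011],[.59,-.321,.199]]))
E
```

```text
time_s: 15.7
position: [0.4421, -0.2833, 0.0128]
tool_rot: [[-0.707, 0.707, -0.0], [0.707, 0.707, -0.0], [-0.0, -0.0, -1.0]]
ft_force: [0.6, 0.1, 0.2]
grip_width: 0.0853
gripper_force: 0.0
time_s: 16.32
position: [0.4432, -0.2843, 0.2272]
tool_rot: [[-0.707, 0.707, 0.007], [0.707, 0.707, -0.007], [-0.009, -0.0, -1.0]]
ft_force: [-0.7, 0.1, -1.2]
grip_width: 0.0852
gripper_force: 0.0
[ 0.4424095  -0.28353164  0.22427842] [-45.6  19.6  79.1   0.   81.2 -90.6] [[319.8427093  173.54668388]
 [396.15241842 114.74224693]
 [382.2513683  111.82043155]
 [434.52057463 415.94671391]]
```

View pics/w7.png

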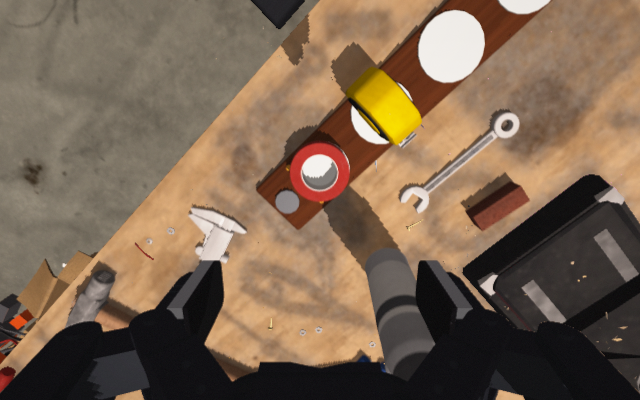

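The red roll sits centred on pad_1 (320,173), and the tape measure is upright on pad_2. Next is the glue, going round the press via (0.52, 0.05).

```bash
python3 -m jog '[[0,0,0,0.0302,0.0484,0,100],[0,0,0,0.0302,0.0484,0,100],[0,0,0,0.0302,0.0484,0,100],[0,0,0,0.0302,0.0484,0,100],[0,0,0,0.0302,0.0484,0,100],[0,0,0,0.0302,0.0484,0,100]]'
python3 -m jog '[[0,0,0.157,0,0,0,100],[0,0,0.157,0,0,0,100],[0,0,0.157,0,0,0,100],[0,0,0.157,0,0,0,100],[0,0,0.157,0,0,0,100],[0,0,0,0,-0.05,0,100],[0,0,0,0,0,0,100],[0,0,0,0,0,0,100]]'
python3 - <<'E'
from h import *
d=cam("wrist"); o=observe(); p=proj(d,[[.667,.053,.084],[.667,.053,0]]); print(o["position"],p)
for c,s in blobs(d,(95,60,40),(125,255,255),(0,0,640,400),80): print(c,s)
E
```

```text
time_s: 17.12
position: [0.519, 0.0521, 0.221]
tool_rot: [[-0.707, 0.707, -0.003], [0.707, 0.707, 0.0], [0.003, -0.002, -1.0]]
ft_force: [2.1, -0.7, -0.3]
grip_width: 0.0856
gripper_force: 0.0
time_s: 18.12
position: [0.4696, 0.0501, 0.222]
tool_rot: [[0.0, 1.0, -0.001], [1.0, -0.0, 0.0], [0.0, -0.001, -1.0]]
ft_force: [0.3, 0.7, -0.8]
grip_width: 0.0852
gripper_force: 0.0
[0.46995761 0.05005314 0.2221729 ] [[545.43906823 186.92444091]
 [496.45935669 168.41612099]]
[542.76247601 180.97744722] [ 514  155   62   53 2084]
```

```bash
python3 -m jog '[[0,0,0,0.001,0.05,0,100],[0,0,0,0.001,0.05,0,100],[0,0,0,0.001,0.05,0,100],[0,0,0,0,0.047,0,100],[0,0,0,0,0,0.05,100],[0,0,0,0,0,0,100],[0,0,0,0,0,0,100]]'
python3 - <<'E'
from h import *
d=cam("wrist"); o=observe(); p=proj(d,[[.667,.053,.084],[.667,.053,0]]); print(o["position"],p)
for c,s in blobs(d,(95,60,40),(125,255,255),(200,100,440,399),80): print(c,s)
crop(d,(220,130,420,330),3,"w8.png")
E
```

```text
time_s: 19.05
position: [0.6669, 0.0531, 0.1741]
tool_rot: [[0.0, 1.0, 0.001], [1.0, -0.0, -0.0], [-0.0, 0.001, -1.0]]
ft_force: [1.1, 0.3, 1.1]
grip_width: 0.0853
gripper_force: 0.0
[0.66703325 0.05312904 0.17487092] [[319.62987779 206.57532409]
 [319.53754633 180.65184809]]
[325.70396959 198.83699324] [ 297  168   60   62 2368]
```

View pics/w8.png

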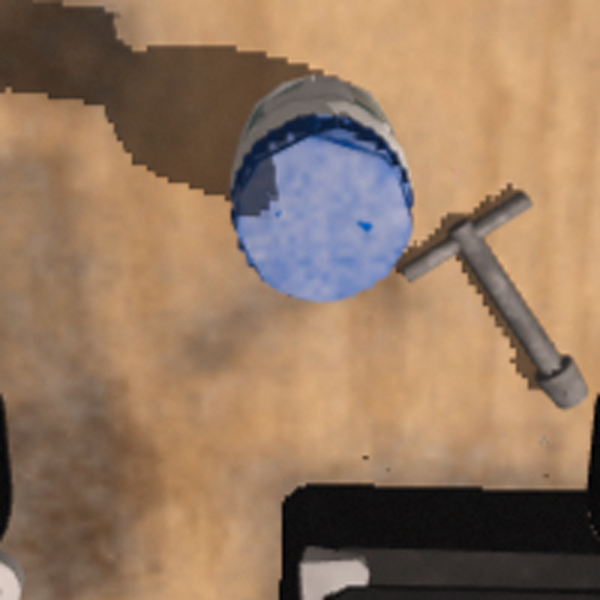

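The cap's top circle is centred at crop (324,214), which is image (328,201.3). That puts the glue 6 mm further in x and 4 mm in y. The T-handle beside it is low, so I'll keep the fingertips above z≈0.03.

```bash
python3 - <<'E'
from h import *
d=cam("wrist"); print(ray(d,(328,201.3),.084))
E
python3 -m jog '[[0,0,0,0.0037,0.006,0.03,100],[0,0,0,0,0,0.05,100],[0,0,0,0,0,0.045,100],[0,0,0,0,0,0.02,100],[0,0,0,0,0,0,100],[0,0,0,0,0,0,50],[0,0,0,0,0,0,30],[0,0,0,0,0,0,30],[0,0,0,0,0,0,30],[0,0,0,0,0,0,30]]' 25; python3 -m jog '[[0,0,0,0,0,0,30],[0,0,0,0,0,-0.02,30],[0,0,0,0,0,-0.05,30],[0,0,0,0,0,-0.05,30],[0,0,0,0,0,0,30],[0,0,0,0,0,0,30]]'
```

```text
[0.67345849 0.05683137 0.084     ]
time_s: 20.4
position: [0.6731, 0.0568, 0.0295]
tool_rot: [[-0.0, 1.0, 0.002], [1.0, 0.0, -0.0], [-0.0, 0.002, -1.0]]
ft_force: [-1.6, 0.2, 5.4]
grip_width: 0.0454
gripper_force: 25.4
time_s: 21.15
position: [0.672, 0.0569, 0.1473]
tool_rot: [[0.0, 1.0, -0.001], [1.0, -0.0, 0.0], [0.0, -0.001, -1.0]]
ft_force: [-0.2, 0.2, -1.7]
grip_width: 0.0452
gripper_force: 26.1
```

```bash
python3 -m jog '[[0,0,0,0,-0.0564,0,30],[0,0,0,0,-0.0564,0,30],[0,0,0,0,-0.0564,0,30],[0,0,0,-0.0535,-0.0282,0,30],[0,0,0,-0.0536,-0.0282,0,30],[0,0,0,-0.0536,0,0,30],[0,0,0,0,0,0.05,30],[0,0,0,0,0,0.042,30],[0,0,0,0,0,0,30],[0,0,0,0,0,0,30]]'
python3 - <<'E'
from h import *
d=cam("wrist"); o=observe(); P=o["position"]; print(P,"z",P[2])
m=cv2.inRange(d["hsv"],np.array((95,60,100)),np.array((125,255,255))); n,l,s,c=cv2.connectedComponentsWithStats(m); i=1+np.argmax(s[1:,4]); print(c[i],s[i])
x,y=np.meshgrid(range(640),range(400)); k=l==i
zt=P[2]-.0295+.084
a=np.array([ray(d,(u,v),zt)[:2] for u,v in zip(x[k][::5],y[k][::5])]); print("cap top plane extents",a.min(0).round(4),a.max(0).round(4),((a.min(0)+a.max(0))/2-P[:2]).round(4))
crop(d,(190,130,450,330),3,"w9.png")
E
```

```text
time_s: 22.4
position: [0.4473, -0.1039, 0.0566]
tool_rot: [[-0.0, 1.0, 0.001], [1.0, 0.0, -0.0], [-0.0, 0.001, -1.0]]
ft_force: [0.5, 0.6, -1.2]
grip_width: 0.0453
gripper_force: 26.4
[ 0.44751573 -0.1040035   0.05703694] z 0.0570369410989213
[315.04484305 296.16591928] [296 290  37  14 223]
cap top plane extents [ 0.4412 -0.0889] [ 0.4504 -0.0844] [-0.0017  0.0173]
```

```bash
python3 -m jog '[[0,0,0,0,0,0.01,30],[0,0,0,0,0,0.005,30],[0,0,0,0,0,0,30],[0,0,0,0,0,0.0005,30],[0,0,0,0,0,0,60],[0,0,0,0,0,0,100],[0,0,0,0,0,0,100],[0,0,0,0,0,0,100],[0,0,0,0,0,0,100],[0,0,0,0,0,-0.03,100]]'
python3 -m jog '[[0,0,0,0,0,-0.06,100],[0,0,0,0,0,-0.06,100],[0,0,0,0,0,-0.06,100],[0,0,0,0,0,-0.02,100],[0,0,0,0,0,0,100],[0,0,0,0,0,0,100]]'
python3 - <<'E'
from h import *
d=cam("wrist"); o=observe(); print(o["position"],o["q"].round(1))
for c,s in blobs(d,(95,60,40),(125,255,255),(0,0,640,399),100): print(c,s,ray(d,c,.095).round(4))
print(proj(d,[[.4469,-.1039,.095]]))
E
```

```text
time_s: 23.7
position: [0.446, -0.1034, 0.0694]
tool_rot: [[0.0, 1.0, -0.004], [1.0, -0.0, 0.002], [0.002, -0.004, -1.0]]
ft_force: [0.5, 0.1, 0.6]
grip_width: 0.0858
gripper_force: 0.0
time_s: 24.45
position: [0.4464, -0.1037, 0.2689]
tool_rot: [[0.0, 1.0, -0.002], [1.0, -0.0, 0.001], [0.001, -0.002, -1.0]]
ft_force: [0.0, 0.1, 0.1]
grip_width: 0.0855
gripper_force: 0.0
[ 0.44639722 -0.10363839  0.26884122] [-27.9  11.   83.6  -0.   85.5 -27.9]
[319.12837838 179.7035473 ] [ 297  156   46   47 1184] [ 0.4455 -0.1025  0.095 ]
[[320.59551235 181.06824152]]
```

Glue is on pad_3 within about 1 mm. Now the can.

```bash
python3 -m jog '[[0,0,-0.157,0,0,0,100],[0,0,-0.157,0,0,0,100],[0,0,-0.157,0,0,0,100],[0,0,-0.157,0,0,0,100],[0,0,-0.157,0,0,0,100]]'
python3 -m jog '[[0,0,0,-0.051,-0.0104,0,100],[0,0,0,-0.051,-0.0104,0,100],[0,0,0,-0.051,-0.0104,0,100],[0,0,0,-0.051,-0.0104,0,100],[0,0,0,-0.051,-0.0104,0,100],[0,0,0,0,0,0,100],[0,0,0,0,0,0,100]]'
python3 - <<'E'
from h import *
d=cam("wrist"); o=observe(); print(o["position"],o["tool_rot"].round(3).tolist(),proj(d,[[.59,-.321,.199],[.59,-.321,.166],[.59,-.321,0]]))
crop(d,(190,90,450,350),2.3,"w10.png"); cv2.imwrite("w10f.png",d["pixels"][:,:,::-1])
E
```

```text
time_s: 25.12
position: [0.4466, -0.1037, 0.269]
tool_rot: [[-0.71, 0.704, -0.002], [0.704, 0.71, 0.001], [0.003, -0.001, -1.0]]
ft_force: [-0.8, 0.6, 0.3]
grip_width: 0.0855
gripper_force: 0.0
time_s: 26.0
position: [0.5901, -0.3206, 0.269]
tool_rot: [[-0.707, 0.707, -0.002], [0.707, 0.707, 0.002], [0.002, -0.0, -1.0]]
ft_force: [-0.4, -0.6, 0.6]
grip_width: 0.0855
gripper_force: 0.0
[ 0.59002349 -0.32015282  0.26982113] [[-0.707, 0.707, -0.001], [0.707, 0.707, 0.001], [0.001, -0.0, -1.0]] [[319.42208221 216.41153445]
 [319.46761821 202.476522  ]
 [319.59179091 164.47696143]]
```

View pics/w10.png

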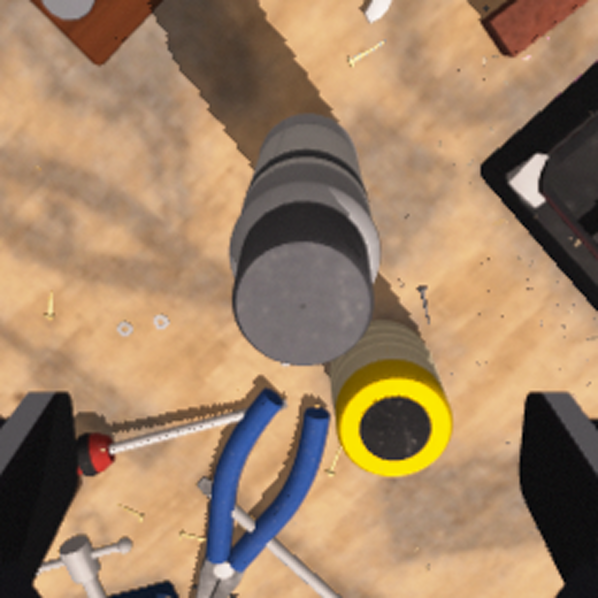

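The can's cap face is centred at about crop (303,297), which is image (321.7,219.1). The far edge of its base is at crop (308,115), which is image (324,140).

```bash
python3 - <<'E'
from h import *
d=cam("wrist"); o=observe(); P=o["position"]; R=o["tool_rot"]
a=ray(d,(321.7,219.1),.199); b=ray(d,(324,140),0.); print(a,b,b[:2]-.027*R[:2,0]); 
for q in (a,b): print((R.T@(q-P)).round(4))
E
```

```text
[ 0.59271452 -0.32113017  0.199     ] [ 0.57256392 -0.29550071  0.        ] [ 0.59166344 -0.31458494]
[-0.0027  0.0011  0.0714]
[0.0296 0.005  0.2704]
```

```bash
python3 - <<'E'
from h import *
d=cam("wrist"); o=observe(); P=o["position"]; R=o["tool_rot"]; t=np.linspace(0,6.283,73)
def circ(c,r,z): return proj(d,np.c_[c[0]+r*np.cos(t),c[1]+r*np.sin(t),0*t+z])
for nm,r,z in (("cap",.02,.199),("shoulder",.027,.166),("base",.027,0)):
    q=circ(P[:2],r,z); print(nm,"cols",q[:,0].min().round(1),q[:,0].max().round(1),"rows",q[:,1].min().round(1),q[:,1].max().round(1))
print("face cols",190+235/2.3,190+373/2.3,"rows",90+201/2.3,90+365/2.3,"base row",90+115/2.3,"shoulder cols",190+231/2.3,190+380/2.3)
g=cv2.cvtColor(d["pixels"],cv2.COLOR_RGB2GRAY); print(g[130:260:2,321].tolist())
E
```

```text
cap cols 290.8 349.1 rows 186.9 242.1
shoulder cols 285.4 354.5 rows 167.3 233.5
base cols 298.5 341.2 rows 142.0 184.5
face cols 292.17391304347825 352.17391304347825 rows 177.3913043478261 248.69565217391306 base row 140.0 shoulder cols 290.4347826086956 355.21739130434787
[92, 90, 87, 85, 84, 89, 88, 103, 110, 112, 111, 111, 96, 39, 103, 98, 80, 79, 77, 81, 100, 101, 105, 105, 42, 39, 40, 41, 40, 42, 45, 46, 52, 113, 115, 113, 113, 112, 113, 113, 116, 114, 115, 115, 117, 115, 99, 112, 115, 115, 115, 117, 119, 118, 117, 118, 117, 115, 117, 139, 195, 193, 189, 190, 192]
```

```bash
python3 -m jog '[[0,0,0,-0.0035,0.0017,0.03,100],[0,0,0,0,0,0.05,100],[0,0,0,0,0,0.04,100],[0,0,0,0,0,0.0185,100],[0,0,0,0,0,0,100],[0,0,0,0,0,0,60],[0,0,0,0,0,0,35],[0,0,0,0,0,0,35],[0,0,0,0,0,0,35],[0,0,0,0,0,0,35]]' 50; python3 -m jog '[[0,0,0,0,0,0,35],[0,0,0,0,0,-0.02,35],[0,0,0,0,0,-0.05,35],[0,0,0,0,0,-0.06,35],[0,0,0,0,0,0,35],[0,0,0,0,0,0,35]]'
```

```text
time_s: 27.4
position: [0.5946, -0.3225, 0.1337]
tool_rot: [[-0.707, 0.707, 0.003], [0.707, 0.707, -0.002], [-0.003, 0.001, -1.0]]
ft_force: [0.1, 1.3, 6.3]
grip_width: 0.0492
gripper_force: 52.3
time_s: 28.15
position: [0.5936, -0.3219, 0.2605]
tool_rot: [[-0.707, 0.707, -0.002], [0.707, 0.707, 0.002], [0.002, -0.0, -1.0]]
ft_force: [0.1, -0.7, -5.0]
grip_width: 0.0496
gripper_force: 53.3
```

```bash
python3 - <<'E'
from h import *
d=cam("wrist"); o=observe(); P=o["position"]; R=o["tool_rot"]
g=cv2.cvtColor(d["pixels"],cv2.COLOR_RGB2GRAY); print(P); print("col",g[150:400:4,320].tolist())
print(proj(d,[P+R@np.array([dx,0,-z]) for dx,z in ((.02,.0653),(0,.0653),(-.02,.0653),(.027,-.1337),(.027,.032))]).round(0).tolist())
crop(d,(170,100,470,400),2,"w11.png")
s=cam("scene"); print(proj(s,[P+[0,0,.065],P-[0,0,.134]])); crop(s,(250,80,350,200),5,"s11.png")
E
```

```text
[ 0.59344308 -0.32190514  0.25971014]
col [158, 102, 111, 126, 130, 127, 127, 127, 128, 47, 49, 131, 97, 91, 94, 93, 93, 93, 93, 114, 115, 119, 120, 119, 47, 44, 47, 46, 47, 47, 46, 49, 50, 49, 52, 52, 51, 51, 52, 51, 54, 57, 60, 62, 60, 58, 59, 60, 60, 61, 60, 59, 59, 61, 59, 22, 24, 22, 22, 21, 24, 23, 24]
[[320.0, 308.0], [320.0, 367.0], [320.0, 419.0], [320.0, 160.0], [320.0, 237.0]]
[[306.59930587 126.72928741]
 [307.73637322 180.57125242]]
```

```bash
python3 - <<'E'
from h import *
from scipy.spatial.transform import Rotation
d=cam("wrist"); h0=cv2.cvtColor(cv2.imread("w10f.png"),cv2.COLOR_BGR2HSV)
print("hover sat",h0[132:166,322,1].tolist()); print("hover V",h0[132:166,322,2].tolist())
print("now sat",d["hsv"][130:200,321,1].tolist()); print("now V",d["hsv"][130:200,321,2].tolist())
print("now V 280-330",d["hsv"][280:330,321,2].tolist())
for r in (170,210,230,260,330,360): 
    s=d["hsv"][r,:,1]<60; x=np.flatnonzero(s[230:410])+230; print(r,x.min() if len(x) else 0,x.max() if len(x) else 0)
# camera in tool frame
o=observe();R=o["tool_rot"]; print("cam in tool",(R.T@(d["c"]-o["position"])).round(4))
for nm,row,z0 in (("hover",None,.2698),("now",None,None)): pass
# tool-frame ray slopes: x at depth z (tool z)
def tx(row,z):
    v=R.T@(d["R"].T@np.linalg.solve(d["mtx"],[321,row,1.])); c=R.T@(d["c"]-o["position"]); return c[0]+v[0]*(z-c[2])/v[2]
for row in (143,144,145): print("hover base",row,tx(row,.2698)-.027)
for row in (151,152,153,154): print("now base",row,tx(row,.1337)-.027)
E
```

```text
hover sat [123, 123, 118, 117, 122, 120, 121, 66, 25, 24, 22, 21, 30, 25, 33, 27, 26, 30, 31, 28, 29, 31, 28, 14, 19, 7, 25, 27, 26, 23, 18, 22, 22, 22]
hover V [114, 110, 108, 107, 107, 104, 105, 100, 93, 95, 94, 95, 110, 113, 115, 115, 117, 118, 117, 117, 116, 117, 101, 55, 41, 39, 90, 115, 108, 89, 83, 83, 83, 83]
now sat [102, 103, 106, 109, 110, 109, 111, 111, 114, 114, 114, 110, 106, 102, 100, 99, 100, 95, 95, 95, 90, 47, 21, 19, 19, 21, 19, 17, 21, 28, 27, 27, 29, 27, 29, 27, 28, 28, 26, 28, 30, 27, 31, 29, 30, 28, 27, 28, 28, 26, 32, 32, 28, 21, 5, 11, 11, 5, 11, 10, 5, 23, 28, 28, 28, 29, 29, 22, 15, 21]
now V [238, 237, 234, 232, 232, 231, 230, 229, 229, 229, 229, 232, 234, 237, 239, 239, 240, 239, 242, 241, 204, 130, 108, 108, 108, 109, 106, 106, 111, 129, 131, 132, 134, 132, 134, 134, 135, 135, 135, 135, 136, 133, 133, 134, 137, 136, 133, 135, 135, 135, 135, 136, 135, 86, 50, 47, 47, 47, 47, 49, 48, 66, 127, 137, 137, 139, 139, 125, 102, 97]
now V 280-330 [52, 51, 52, 52, 53, 54, 53, 53, 54, 51, 53, 53, 54, 52, 52, 53, 54, 54, 54, 52, 54, 52, 53, 55, 53, 55, 55, 56, 56, 56, 59, 58, 58, 58, 62, 67, 68, 67, 67, 66, 65, 65, 63, 62, 64, 61, 62, 61, 61, 61]
170 294 409
210 279 361
230 240 376
260 246 393
330 230 409
360 230 409
cam in tool [ 0.0743 -0.0002 -0.1429]
hover base 143 -0.000993693783156089
hover base 144 -0.0022203046438475753
hover base 145 -0.003449057483568472
now base 151 0.008300123376889002
now base 152 0.007466411826450071
now base 153 0.0066312341596762685
now base 154 0.005794586505824598
```

```bash
python3 - <<'E'
from h import *
from scipy.optimize import fsolve
d=cam("wrist"); o=observe(); R=o["tool_rot"]; c=R.T@(d["c"]-o["position"])
h0=cv2.cvtColor(cv2.imread("w10f.png"),cv2.COLOR_BGR2HSV)
print("hover V",h0[166:260,322,2].tolist()); print("now V",d["hsv"][196:260,321,2].tolist())
def tx(row,z):
    v=R.T@(d["R"].T@np.linalg.solve(d["mtx"],[321,row,1.])); return c[0]+v[0]*(z-c[2])/v[2]
for n,a,b in (("base",139.3,150.6),("rimtop",143.6,158.6),("stripe lo",154.6,182.8),("stripe hi",157.8,191.2),("face top",194.5,314.3)):
    f=lambda p:[tx(a,.2698-p[1])-p[0],tx(b,.1337-p[1])-p[0]-.0035]
    print(n,fsolve(f,[.027,.05]).round(4))
E
```

```text
hover V [79, 83, 87, 97, 103, 104, 105, 107, 110, 109, 109, 82, 49, 40, 41, 43, 41, 43, 44, 41, 44, 44, 43, 45, 48, 45, 48, 48, 54, 103, 118, 118, 119, 120, 120, 119, 118, 118, 118, 118, 119, 119, 120, 117, 120, 121, 121, 121, 121, 120, 120, 123, 124, 120, 120, 120, 107, 105, 116, 120, 122, 122, 121, 121, 119, 121, 121, 124, 126, 125, 125, 124, 123, 121, 123, 124, 122, 122, 120, 120, 121, 122, 117, 214, 228, 229, 230, 228, 226, 227, 228, 228, 228, 229]
now V [140, 124, 102, 97, 96, 97, 94, 96, 97, 97, 99, 95, 97, 96, 95, 96, 96, 97, 94, 95, 94, 96, 98, 95, 97, 96, 95, 102, 107, 114, 118, 119, 121, 121, 122, 123, 122, 124, 123, 125, 125, 126, 126, 127, 127, 127, 126, 126, 85, 52, 48, 47, 46, 48, 48, 48, 48, 47, 48, 48, 47, 49, 50, 49]
base [ 0.0256 -0.0472]
rimtop [ 0.025  -0.0031]
stripe lo [0.024  0.0811]
stripe hi [0.0239 0.1006]
face top [0.0149 0.1985]
```

```bash
python3 - <<'E'
from h import *
d=cam("wrist"); h0=cv2.cvtColor(cv2.imread("w10f.png"),cv2.COLOR_BGR2HSV)
def run(h,r):
    s=h[r,:,1]<75; a=b=322
    while s[a-1]: a-=1
    while s[b+1]: b+=1
    return r,a,b,b-a+1
print("hover",[run(h0,r) for r in range(140,200,5)]); print("now",[run(d["hsv"],r) for r in range(152,240,6)])
o=observe();P=o["position"];R=o["tool_rot"];t=np.linspace(0,6.283,73)
for e in (0,.008):
  for hh in (0,.05,.09,.15):
    q=proj(d,[P+R@np.array([e+.027*np.cos(k),.027*np.sin(k),.1337-hh]) for k in t]); print(e,hh,"rows",q[:,1].min().round(),q[:,1].max().round(),"cols",q[:,0].min().round(),q[:,0].max().round())
E
```

```text
hover [(140, 317, 330, 14), (145, 309, 338, 30), (150, 305, 342, 38), (155, 303, 344, 42), (160, 302, 345, 44), (165, 300, 346, 47), (170, 299, 348, 50), (175, 297, 349, 53), (180, 295, 350, 56), (185, 294, 351, 58), (190, 291, 354, 64), (195, 290, 354, 65)]
now [(152, 313, 334, 22), (158, 302, 344, 43), (164, 297, 349, 53), (170, 294, 352, 59), (176, 292, 354, 63), (182, 290, 357, 68), (188, 287, 357, 71), (194, 285, 358, 74), (200, 283, 360, 78), (206, 280, 361, 82), (212, 276, 362, 87), (218, 275, 364, 90), (224, 273, 366, 94), (230, 271, 368, 98), (236, 270, 370, 101)]
0 0 rows 161.0 221.0 cols 289.0 351.0
0 0.05 rows 173.0 244.0 cols 282.0 357.0
0 0.09 rows 187.0 271.0 cols 275.0 365.0
0 0.15 rows 223.0 335.0 cols 257.0 383.0
0.008 0 rows 151.0 213.0 cols 288.0 351.0
0.008 0.05 rows 162.0 234.0 cols 282.0 358.0
0.008 0.09 rows 174.0 259.0 cols 275.0 365.0
0.008 0.15 rows 205.0 320.0 cols 256.0 384.0
```

```bash
python3 - <<'E'
from h import *
t=cam("top"); h0=cv2.cvtColor(cv2.imread("pics/top0.png"),cv2.COLOR_BGR2HSV)
for r in range(164,202,2):
    s=h0[r,295:330,1]<60; x=np.flatnonzero(s)+295; print(r,(x.min(),x.max(),len(x)) if len(x) else None, h0[r,308:318:3,2].tolist(),h0[r,308:318:3,1].tolist())
tt=np.linspace(0,6.283,73)
for c in ((.592,-.323),(.586,-.317)):
  for r,z in ((.0206,.199),(.027,0)):
    q=proj(t,np.c_[c[0]+r*np.cos(tt),c[1]+r*np.sin(tt),0*tt+z]); print(c,z,"cols",q[:,0].min().round(1),q[:,0].max().round(1),"rows",q[:,1].min().round(1),q[:,1].max().round(1))
E
```

```text
164 (np.int64(307), np.int64(317), 11) [84, 87, 91, 86] [9, 29, 17, 42]
166 (np.int64(305), np.int64(319), 15) [88, 88, 92, 92] [23, 12, 25, 22]
168 (np.int64(303), np.int64(320), 18) [94, 87, 91, 90] [19, 18, 22, 23]
170 (np.int64(302), np.int64(320), 19) [80, 87, 85, 88] [19, 12, 6, 12]
172 (np.int64(301), np.int64(321), 21) [88, 86, 85, 93] [20, 18, 9, 19]
174 (np.int64(301), np.int64(321), 21) [80, 83, 88, 90] [13, 12, 12, 17]
176 (np.int64(301), np.int64(321), 20) [86, 92, 88, 84] [15, 17, 17, 12]
178 (np.int64(301), np.int64(321), 19) [46, 72, 67, 33] [33, 25, 34, 23]
180 (np.int64(298), np.int64(320), 20) [43, 44, 39, 47] [36, 29, 20, 49]
182 (np.int64(301), np.int64(319), 19) [68, 49, 63, 78] [30, 31, 12, 26]
184 (np.int64(301), np.int64(319), 19) [71, 84, 74, 65] [29, 21, 24, 16]
186 (np.int64(300), np.int64(318), 19) [67, 62, 60, 59] [23, 29, 26, 35]
188 (np.int64(300), np.int64(318), 19) [55, 68, 56, 62] [28, 34, 32, 12]
190 (np.int64(301), np.int64(318), 18) [68, 64, 72, 75] [19, 28, 18, 17]
192 (np.int64(301), np.int64(317), 17) [81, 81, 74, 56] [22, 28, 28, 5]
194 (np.int64(302), np.int64(316), 15) [80, 76, 67, 82] [38, 37, 15, 90]
196 (np.int64(306), np.int64(313), 8) [63, 65, 76, 144] [12, 20, 67, 87]
198 None [82, 77, 81, 144] [87, 86, 110, 89]
200 None [73, 80, 81, 154] [66, 86, 85, 93]
(0.592, -0.323) 0.199 cols 305.0 321.8 rows 162.2 178.6
(0.592, -0.323) 0 cols 303.7 322.7 rows 177.9 196.5
(0.586, -0.317) 0.199 cols 302.5 319.4 rows 164.6 181.0
(0.586, -0.317) 0 cols 301.5 320.5 rows 179.9 198.5
```

```bash
python3 -m jog '[[0,0,0,0.0523,0.0188,0,35],[0,0,0,0.0524,0.0188,0,35],[0,0,0,0.0524,0.0188,0,35],[0,0,0,0.0524,0.0188,0,35],[0,0,0,0.0524,0.0188,0,35],[0,0,0,0.0523,0.0188,0,35],[0,0,0,0,0,0,35],[0,0,0,0,0,0.05,35],[0,0,0,0,0,0.04,35],[0,0,0,0,0,0,35]]'
python3 -m jog '[[0,0,0,0,0,0,35],[0,0,0,0,0,0,35]]'
python3 - <<'E'
from h import *
d=cam("wrist"); cv2.imwrite("w12.png",d["pixels"][:,:,::-1]); o=observe();P=o["position"];R=o["tool_rot"];t=np.linspace(0,6.283,73)
pad=np.array([.4486,-.014]); zb=P[2]-.1337; print(P,"base z",zb)
for nm,c,r,z in (("pad",pad,.033,.011),("base@pad",pad,.027,zb)):
    q=proj(d,np.c_[c[0]+r*np.cos(t),c[1]+r*np.sin(t),0*t+z]); print(nm,"cols",q[:,0].min().round(1),q[:,0].max().round(1),"rows",q[:,1].min().round(1),q[:,1].max().round(1))
for col in (300,310,320,330,340): print(col,"V",d["hsv"][110:175:2,col,2].tolist(),"S",d["hsv"][110:175:2,col,1].tolist())
for row in (140,150,160,170): print(row,"V",d["hsv"][row,270:376:4,2].tolist())
E
```

```text
time_s: 29.7
position: [0.4507, -0.0204, 0.1701]
tool_rot: [[-0.706, 0.708, -0.005], [0.708, 0.706, 0.002], [0.005, -0.003, -1.0]]
ft_force: [0.1, -0.1, -2.8]
grip_width: 0.0492
gripper_force: 54.2
time_s: 29.95
position: [0.4526, -0.0207, 0.1734]
tool_rot: [[-0.707, 0.707, 0.003], [0.707, 0.707, -0.001], [-0.003, 0.001, -1.0]]
ft_force: [-0.3, 0.1, -3.0]
grip_width: 0.0493
gripper_force: 54.3
[ 0.45237606 -0.02054928  0.1731503 ] base z 0.039450302204882354
pad cols 286.6 356.6 rows 140.1 208.8
base@pad cols 290.5 353.3 rows 151.2 212.4
300 V [122, 120, 117, 116, 116, 116, 114, 110, 104, 97, 95, 93, 91, 94, 93, 91, 89, 86, 60, 66, 150, 157, 156, 157, 132, 100, 101, 101, 122, 124, 126, 128, 129] S [109, 106, 100, 101, 101, 108, 107, 97, 101, 105, 97, 90, 90, 87, 82, 90, 97, 101, 170, 143, 20, 19, 18, 18, 19, 18, 20, 20, 27, 29, 28, 32, 28]
310 V [112, 108, 103, 100, 95, 96, 97, 95, 97, 95, 99, 97, 92, 60, 56, 61, 60, 151, 158, 159, 159, 119, 102, 104, 102, 120, 125, 128, 129, 131, 131, 128, 131] S [107, 104, 99, 105, 107, 112, 108, 113, 105, 94, 95, 89, 100, 166, 178, 171, 170, 22, 1
[... 847 characters left out ...]
 S [185, 186, 182, 182, 187, 189, 188, 190, 183, 188, 191, 187, 189, 189, 187, 187, 188, 186, 126, 3, 17, 16, 18, 23, 19, 18, 25, 29, 28, 29, 26, 31, 29]
140 V [125, 126, 125, 121, 108, 90, 87, 94, 90, 60, 61, 60, 137, 140, 60, 54, 65, 129, 127, 117, 253, 253, 253, 253, 253, 253, 253]
150 V [233, 202, 104, 92, 95, 93, 84, 67, 156, 158, 159, 140, 116, 112, 117, 135, 158, 156, 253, 122, 121, 242, 253, 253, 253, 252, 129]
160 V [197, 185, 183, 82, 61, 68, 157, 129, 100, 100, 120, 126, 126, 128, 127, 127, 118, 102, 103, 184, 253, 118, 122, 129, 125, 128, 128]
170 V [99, 73, 109, 121, 129, 155, 99, 124, 125, 128, 131, 130, 130, 129, 131, 131, 131, 131, 130, 125, 122, 253, 128, 132, 127, 125, 129]
```

```bash
python3 -m jog '[[0,0,0,-0.0015,-0.001,0.015,35],[0,0,0,0,0,0.008,35],[0,0,0,0,0,0,35],[0,0,0,0,0,0,35]]'; python3 -m jog '[[0,0,0,0,0,0.002,35],[0,0,0,0,0,0,35],[0,0,0,0,0,0,35]]'
```

```text
time_s: 30.5
position: [0.4523, -0.0221, 0.1493]
tool_rot: [[-0.707, 0.707, 0.001], [0.707, 0.707, -0.0], [-0.001, 0.0, -1.0]]
ft_force: [0.1, -0.4, -3.7]
grip_width: 0.0494
gripper_force: 54.2
time_s: 30.88
position: [0.4521, -0.022, 0.1469]
tool_rot: [[-0.707, 0.707, 0.0], [0.707, 0.707, -0.0], [-0.0, 0.0, -1.0]]
ft_force: [0.6, 1.0, -4.0]
grip_width: 0.0493
gripper_force: 54.2
```

```bash
python3 -m jog '[[0,0,0,0,0,0.001,35],[0,0,0,0,0,0,35],[0,0,0,0,0,0,35]]';python3 -m jog '[[0,0,0,0,0,0.001,35],[0,0,0,0,0,0,35],[0,0,0,0,0,0,35]]'
```

```text
time_s: 31.25
position: [0.4521, -0.022, 0.1458]
tool_rot: [[-0.707, 0.707, -0.0], [0.707, 0.707, 0.0], [0.0, -0.0, -1.0]]
ft_force: [0.5, 0.9, -3.2]
grip_width: 0.0491
gripper_force: 54.2
time_s: 31.62
position: [0.4521, -0.022, 0.1448]
tool_rot: [[-0.707, 0.707, 0.0], [0.707, 0.707, 0.0], [-0.0, 0.0, -1.0]]
ft_force: [1.1, 1.1, -3.1]
grip_width: 0.0494
gripper_force: 54.3
```

```bash
python3 -m jog '[[0,0,0,0,0,0.001,35],[0,0,0,0,0,0,35],[0,0,0,0,0,0,35]]';python3 - <<'E'
from h import *
d=cam("wrist"); V=d["hsv"][...,2]
for col in (300,310,320,330,340): print(col,V[126:165,col].tolist())
E
```

```text
time_s: 32.0
position: [0.4525, -0.0223, 0.1448]
tool_rot: [[-0.707, 0.707, 0.002], [0.707, 0.707, -0.001], [-0.002, 0.001, -1.0]]
ft_force: [-2.0, 0.6, 5.8]
grip_width: 0.0494
gripper_force: 55.4
300 [106, 104, 103, 97, 95, 94, 94, 94, 91, 90, 88, 91, 92, 92, 95, 95, 92, 90, 90, 87, 87, 85, 68, 58, 59, 64, 96, 144, 156, 155, 152, 133, 108, 101, 102, 100, 101, 100, 111]
310 [93, 95, 95, 94, 94, 96, 96, 98, 94, 94, 95, 89, 76, 59, 58, 60, 60, 61, 60, 60, 67, 140, 158, 158, 155, 127, 108, 102, 103, 105, 106, 103, 101, 115, 124, 126, 126, 128, 126]
320 [93, 92, 75, 59, 59, 57, 59, 59, 58, 60, 59, 167, 230, 173, 139, 138, 137, 136, 133, 146, 155, 158, 156, 120, 105, 103, 105, 103, 104, 104, 104, 119, 125, 127, 129, 129, 128, 127, 130]
330 [124, 126, 126, 125, 124, 123, 122, 120, 122, 121, 124, 87, 63, 59, 59, 60, 57, 55, 55, 106, 152, 156, 158, 151, 119, 105, 105, 102, 104, 104, 103, 103, 117, 124, 126, 125, 125, 128, 129]
340 [122, 125, 126, 128, 125, 124, 122, 118, 117, 113, 113, 119, 123, 125, 128, 127, 128, 127, 127, 127, 126, 128, 142, 245, 253, 253, 227, 169, 128, 111, 104, 104, 105, 102, 101, 100, 112, 122, 125]
```

```bash
python3 -m jog '[[0,0,0,0,0,-0.004,35],[0,0,0,-0.0025,0,0,35],[0,0,0,0,0,0,35],[0,0,0,0,0,0.003,35],[0,0,0,0,0,0.0005,35],[0,0,0,0,0,0,35]]';python3 - <<'E'
from h import *
d=cam("wrist"); V=d["hsv"][...,2]; print(observe()["ft_force"])
for col in (300,310,320,330,340): print(col,V[130:165,col].tolist())
E
```

```text
time_s: 32.8
position: [0.4541, -0.0239, 0.1448]
tool_rot: [[-0.707, 0.707, 0.001], [0.707, 0.707, -0.0], [-0.001, 0.0, -1.0]]
ft_force: [-0.8, -0.3, 5.0]
grip_width: 0.0491
gripper_force: 55.1
[-1.54980187 -0.21039761  4.87808632]
300 [93, 92, 91, 91, 91, 91, 92, 94, 94, 92, 90, 90, 87, 87, 88, 73, 63, 60, 59, 75, 123, 153, 156, 157, 156, 157, 155, 144, 119, 103, 97, 100, 100, 100, 101]
310 [97, 97, 93, 92, 88, 72, 60, 59, 59, 60, 60, 58, 59, 59, 98, 151, 158, 157, 158, 157, 157, 135, 108, 102, 103, 102, 104, 103, 102, 113, 123, 125, 126, 127, 127]
320 [59, 60, 59, 61, 59, 218, 167, 139, 139, 137, 136, 137, 144, 155, 158, 158, 157, 158, 158, 128, 107, 103, 104, 104, 104, 104, 104, 111, 125, 125, 128, 128, 128, 128, 128]
330 [119, 121, 121, 123, 122, 126, 125, 126, 88, 64, 57, 55, 67, 143, 158, 158, 158, 158, 157, 157, 123, 108, 105, 103, 105, 102, 103, 103, 111, 121, 127, 127, 126, 126, 126]
340 [121, 118, 112, 112, 115, 121, 125, 125, 127, 127, 127, 128, 127, 127, 128, 97, 222, 252, 253, 253, 253, 253, 253, 228, 150, 112, 104, 103, 102, 105, 101, 99, 108, 120, 125]
```

```bash
python3 -m jog '[[0,0,0,0,0,0,62],[0,0,0,0,0,0,70],[0,0,0,0,0,0,85],[0,0,0,0,0,0,100],[0,0,0,0,0,0,100],[0,0,0,0,0,0,100],[0,0,0,0,0,0,100]]';python3 - <<'E'
from h import *
d=cam("wrist"); V=d["hsv"][...,2]
for col in (300,320,340): print(col,V[130:165,col].tolist())
E
python3 -m jog '[[0,0,0,0,0,-0.04,100],[0,0,0,0,0,-0.05,100],[0,0,0,0,0,-0.05,100],[0,0,0,0,0,0,100],[0,0,0,0,0,0,100]]'
python3 - <<'E'
from h import *
d=cam("wrist"); o=observe(); P=o["position"]; print(P); g=cv2.cvtColor(d["pixels"],cv2.COLOR_RGB2GRAY); print(d["hsv"][130:270,321,2].tolist())
t=np.linspace(0,6.283,73)
for c,r,z in (((.4486,-.014),.0206,.21),((.4486,-.014),.027,.011),((.4486,-.014),.033,.011)):
    q=proj(d,np.c_[c[0]+r*np.cos(t),c[1]+r*np.sin(t),0*t+z]); print("cols",q[:,0].min().round(1),q[:,0].max().round(1),"rows",q[:,1].min().round(1),q[:,1].max().round(1))
E
```

```text
time_s: 33.72
position: [0.4538, -0.0238, 0.1443]
tool_rot: [[-0.707, 0.707, -0.0], [0.707, 0.707, -0.0], [0.0, -0.0, -1.0]]
ft_force: [-0.0, 0.1, 0.2]
grip_width: 0.0853
gripper_force: 0.0
300 [90, 90, 89, 86, 86, 87, 91, 90, 89, 88, 88, 85, 87, 84, 85, 81, 66, 59, 58, 61, 88, 132, 149, 152, 152, 151, 151, 151, 146, 117, 101, 97, 97, 97, 96]
320 [55, 56, 58, 59, 57, 182, 209, 157, 134, 132, 132, 129, 122, 140, 151, 153, 152, 152, 152, 151, 116, 102, 101, 100, 97, 99, 99, 100, 117, 121, 122, 123, 123, 122, 122]
340 [118, 115, 111, 109, 109, 112, 119, 121, 122, 123, 121, 121, 123, 122, 122, 87, 129, 245, 252, 252, 252, 252, 252, 224, 157, 118, 104, 98, 98, 98, 98, 97, 100, 113, 118]
time_s: 34.4
position: [0.4534, -0.0237, 0.2835]
tool_rot: [[-0.707, 0.707, -0.001], [0.707, 0.707, 0.0], [0.001, -0.001, -1.0]]
ft_force: [0.5, -0.1, -0.9]
grip_width: 0.0853
gripper_force: 0.0
[ 0.4533344  -0.02365514  0.28305242]
[134, 140, 140, 138, 127, 98, 90, 88, 89, 103, 110, 111, 112, 114, 113, 113, 112, 114, 114, 65, 41, 39, 89, 112, 95, 83, 78, 80, 78, 79, 77, 81, 90, 101, 102, 104, 103, 105, 108, 105, 65, 42, 40, 40, 41, 40, 42, 39, 41, 44, 45, 42, 43, 44, 46, 52, 60, 110, 121, 119, 116, 115, 114, 113, 115, 114, 115, 114, 115, 112, 118, 117, 117, 117, 114, 115, 117, 116, 118, 118, 118, 116, 116, 117, 117, 116, 117, 118, 119, 118, 116, 114, 115, 113, 117, 116, 118, 118, 117, 117, 116, 117, 118, 116, 116, 115, 115, 117, 117, 117, 121, 156, 120, 86, 79, 84, 90, 128, 212, 240, 243, 243, 242, 238, 214, 203, 220, 235, 242, 243, 242, 242, 231, 199, 196, 196, 194, 197, 199, 205]
cols 294.9 355.2 rows 170.4 228.3
cols 301.3 344.1 rows 133.6 176.5
cols 296.5 348.9 rows 128.7 181.0
```

```bash
python3 -m jog '[[0,0,0,-0.05,-0.02,-0.02,100],[0,0,0,-0.055,-0.02,0,100],[0,0,0,-0.055,-0.02,0,100],[0,0,0,-0.055,-0.02,0,100],[0,0,0,-0.055,-0.02,0,100],[0,0,0,0,0,0,100]]'
python3 - <<'E'
from h import *
t=cam("top"); h=t["hsv"]; tt=np.linspace(0,6.283,73)
for nm,c,r,z in (("cap",(.4486,-.014),.0206,.21),("base",(.4486,-.014),.027,.011),("pad",(.4486,-.014),.033,.011)):
    q=proj(t,np.c_[c[0]+r*np.cos(tt),c[1]+r*np.sin(tt),0*tt+z]); print(nm,"cols",q[:,0].min().round(1),q[:,0].max().round(1),"rows",q[:,1].min().round(1),q[:,1].max().round(1))
for r in range(216,252,2): print(r,h[r,178:218,2].tolist())
for c,s in blobs(t,(95,60,60),(125,255,255),(190,200,280,260),30): print("blue",c,s,ray(t,c,.09).round(4))
for c,s in blobs(t,(0,150,60),(8,255,255),(270,215,330,260),50): print("red",c,s,ray(t,c,.022).round(4))
for c,s in blobs(t,(20,120,60),(35,255,255),(240,200,300,260),50): print("yel",c,s,ray(t,c,.077).round(4))
E
```

```text
time_s: 35.2
position: [0.5742, -0.2888, 0.3]
tool_rot: [[-0.704, 0.71, -0.005], [0.71, 0.704, 0.003], [0.006, -0.001, -1.0]]
ft_force: [-0.6, 0.5, 0.1]
grip_width: 0.0853
gripper_force: 0.0
cap cols 174.1 191.5 rows 217.8 235.0
base cols 191.2 210.7 rows 226.0 245.4
pad cols 189.0 212.9 rows 223.9 247.6
216 [138, 135, 117, 106, 107, 107, 110, 121, 134, 135, 136, 138, 139, 145, 149, 150, 152, 153, 150, 154, 153, 156, 158, 159, 155, 161, 162, 162, 162, 164, 165, 164, 164, 167, 169, 166, 165, 172, 173, 167]
218 [141, 135, 124, 107, 112, 122, 130, 131, 135, 138, 137, 141, 142, 147, 153, 155, 155, 153, 155, 156, 154, 160, 158, 159, 157, 160, 159, 163, 162, 163, 166, 165, 167, 165, 168, 170, 170, 167, 164, 168]
220 [140, 122, 110, 118, 128, 132, 137, 138, 138, 143, 144, 149, 151, 153, 154, 154, 156, 158, 156, 158, 158, 155, 159, 158, 161, 161, 163, 162, 164, 161, 163, 167, 167, 167, 168, 166, 169, 165, 167, 166]
222 [110, 119, 126, 137, 134, 136, 138, 140, 145, 149, 150, 154, 155, 153, 153, 155, 159, 156, 160, 159, 155, 160, 158, 157, 161, 164, 164, 160, 164, 166, 169, 168, 170, 171, 164,
[... 2355 characters left out ...]
 163, 163, 159, 159, 156, 156, 157, 153, 157, 156, 152, 149, 148, 150, 148, 144, 141, 142, 140, 141, 141, 134, 136, 130, 129, 128]
248 [159, 162, 164, 162, 162, 165, 164, 166, 167, 169, 165, 166, 166, 162, 163, 157, 160, 158, 154, 156, 154, 151, 150, 149, 144, 147, 151, 146, 143, 142, 145, 142, 138, 140, 137, 136, 132, 132, 129, 124]
250 [164, 158, 163, 163, 164, 166, 163, 167, 167, 164, 161, 166, 163, 156, 156, 159, 158, 158, 150, 156, 154, 151, 153, 147, 148, 143, 145, 146, 141, 141, 140, 142, 137, 135, 134, 135, 133, 130, 121, 125]
red [297.11340206 239.21649485] [286 228  23  23 194] [ 0.4407 -0.2805  0.022 ]
yel [263.31325301 239.46084337] [257 226  14  28 332] [ 0.4333 -0.1932  0.077 ]
```

```bash
python3 -m jog '[[0,0,0,0.0114,-0.054,0,100],[0,0,0,0.0114,-0.054,0,100],[0,0,0,0.0114,-0.054,0,100],[0,0,0,0.0114,-0.054,0,100],[0,0,0,0.0114,-0.054,0,100],[0,0,0,0.0114,-0.054,0,100],[0,0,0,0.0114,-0.054,0,100],[0,0,0,0,0,0,100]]'
python3 - <<'E'
from h import *
t=cam("top"); h=t["hsv"]
for r in range(214,252,3): 
    print(r,"V",h[r,172:220:2,2].tolist(),"S",h[r,172:220:2,1].tolist())
for c,s in blobs(t,(95,60,60),(125,255,255),(190,200,280,260),20): print("blue",c,s,ray(t,c,.09).round(4))
s=cam("scene"); tt=np.linspace(0,6.283,37); c=(.4486,-.014)
for nm,r,z in (("cap",.0206,.21),("base",.027,.011),("pad",.033,.011)):
    q=proj(s,np.c_[c[0]+r*np.cos(tt),c[1]+r*np.sin(tt),0*tt+z]); print(nm,"cols",q[:,0].min().round(1),q[:,0].max().round(1),"rows",q[:,1].min().round(1),q[:,1].max().round(1))
    k=int(q[:,1].mean()); print(k,s["hsv"][k,int(q[:,0].min())-10:int(q[:,0].max())+12,2].tolist())
E
```

```text
time_s: 36.25
position: [0.2478, -0.4965, 0.3037]
tool_rot: [[-0.704, 0.71, -0.001], [0.71, 0.704, 0.001], [0.001, 0.0, -1.0]]
ft_force: [0.9, 0.7, 0.1]
grip_width: 0.0853
gripper_force: 0.0
214 V [131, 133, 138, 135, 117, 116, 117, 102, 114, 120, 114, 111, 107, 110, 114, 107, 114, 121, 115, 113, 112, 113, 111, 115] S [82, 90, 87, 85, 78, 77, 83, 63, 67, 72, 74, 64, 62, 60, 67, 67, 74, 67, 75, 68, 64, 63, 60, 75]
217 V [116, 154, 147, 137, 122, 112, 93, 95, 92, 95, 108, 108, 114, 112, 115, 117, 108, 106, 111, 114, 110, 110, 114, 112] S [66, 83, 78, 84, 69, 82, 49, 32, 36, 48, 52, 78, 63, 75, 75, 72, 76, 77, 67, 76, 79, 72, 63, 64]
220 V [144, 151, 147, 141, 101, 79, 89, 84, 86, 80, 86, 76, 144, 118, 111, 103, 110, 112, 106, 103, 115, 108, 108, 112] S [80, 86, 80, 85, 56, 10, 29, 15, 15, 6, 12, 27, 16, 37, 76, 84, 81, 75, 70, 97, 62, 61, 61, 57]
223 V [144, 148, 148, 95, 83, 91, 87, 83, 81, 88, 88, 91, 48, 105, 109, 97, 90, 95, 99, 95, 114, 115, 111, 118] S [89, 83, 81, 107, 12, 25, 15, 15, 6, 17, 9, 17, 32, 17, 9, 87, 79, 78, 77, 75, 63, 71, 74, 63]
226 V [142, 144, 159, 58, 85, 80, 
[... 2010 characters left out ...]
214.2
210 [86, 86, 83, 81, 81, 78, 79, 75, 71, 71, 70, 84, 115, 136, 143, 147, 148, 149, 146, 145, 144, 145, 145, 145, 142, 134, 127, 151, 198, 227, 227, 221, 217, 213, 210, 210, 209]
base cols 270.0 288.0 rows 261.0 272.4
266 [202, 203, 200, 201, 202, 201, 191, 190, 205, 234, 250, 246, 219, 171, 151, 146, 145, 145, 147, 145, 146, 147, 146, 146, 144, 140, 139, 132, 132, 145, 155, 151, 138, 135, 156, 196, 225, 230, 231, 230, 231]
pad cols 268.0 290.0 rows 259.8 273.7
266 [206, 204, 202, 203, 200, 201, 202, 201, 191, 190, 205, 234, 250, 246, 219, 171, 151, 146, 145, 145, 147, 145, 146, 147, 146, 146, 144, 140, 139, 132, 132, 145, 155, 151, 138, 135, 156, 196, 225, 230, 231, 230, 231, 232, 233]
```

```bash
python3 - <<'E'
from h import *
t=cam("top"); h=t["hsv"]; tt=np.linspace(0,6.283,73); c=(.4469,-.1039)
for nm,r,z in (("cap",.0235,.095),("base",.0235,.011),("pad",.033,.011)):
    q=proj(t,np.c_[c[0]+r*np.cos(tt),c[1]+r*np.sin(tt),0*tt+z]); print(nm,"cols",q[:,0].min().round(1),q[:,0].max().round(1),"rows",q[:,1].min().round(1),q[:,1].max().round(1))
for r in range(222,252,3): print(r,"V",h[r,214:250:2,2].tolist(),"H",h[r,214:250:2,0].tolist())
print(observe()["gripper_force"])
E
```

```text
cap cols 219.5 237.5 rows 224.2 242.2
base cols 225.0 242.0 rows 228.3 245.2
pad cols 221.5 245.4 rows 224.9 248.6
222 V [110, 115, 115, 113, 118, 114, 115, 118, 108, 115, 114, 115, 113, 118, 123, 131, 142, 138] H [16, 16, 17, 18, 16, 16, 18, 18, 18, 13, 13, 17, 16, 16, 15, 17, 15, 17]
225 V [77, 77, 73, 76, 81, 75, 74, 80, 81, 146, 145, 109, 78, 78, 84, 108, 112, 116] H [8, 12, 10, 10, 10, 13, 7, 8, 9, 17, 18, 13, 11, 12, 12, 13, 13, 14]
228 V [78, 83, 86, 85, 76, 147, 148, 147, 144, 146, 91, 156, 198, 199, 88, 85, 83, 87] H [8, 5, 11, 9, 160, 110, 117, 114, 112, 109, 110, 21, 25, 28, 12, 9, 12, 12]
231 V [72, 76, 70, 73, 140, 143, 141, 139, 143, 139, 144, 103, 139, 177, 203, 95, 76, 82] H [10, 10, 13, 11, 112, 112, 113, 111, 111, 113, 112, 110, 17, 21, 33, 11, 13, 10]
234 V [66, 75, 72, 93, 139, 141, 138, 138, 143, 141, 149, 139, 90, 84, 193, 207, 72, 77] H [10, 10, 12, 117, 110, 116, 109, 110, 111, 110, 113, 114, 111, 40, 21, 27, 9, 11]
237 V [72, 87, 80, 65, 145, 135, 136, 141, 144, 138, 139, 79, 110, 77, 186, 208, 74, 71] H [9, 12, 11, 4, 114, 110, 111, 111, 113, 109, 111, 117, 30, 30, 23, 38, 10, 8]
240 V [73, 78, 73, 74, 80, 124, 141, 139, 142, 127, 77, 76, 79, 58, 191, 181, 73, 75] H [13, 10, 11, 10, 120, 108, 112, 111, 115, 111, 108, 24, 15, 19, 25, 24, 10, 10]
243 V [76, 75, 77, 82, 40, 101, 76, 64, 51, 85, 93, 70, 78, 88, 210, 73, 76, 76] H [10, 9, 9, 9, 12, 17, 21, 53, 110, 21, 21, 28, 19, 174, 30, 10, 11, 12]
246 V [76, 78, 82, 80, 55, 40, 88, 106, 96, 94, 101, 106, 103, 139, 71, 78, 83, 77] H [10, 11, 10, 13, 10, 10, 16, 23, 30, 20, 26, 19, 34, 35, 11, 10, 12, 10]
249 V [45, 45, 49, 57, 49, 53, 51, 44, 44, 62, 62, 50, 39, 66, 59, 64, 69, 65] H [12, 14, 12, 9, 16, 10, 12, 13, 8, 17, 15, 10, 12, 11, 10, 9, 11, 9]
0.0
```

```bash
python3 -c "
from rig import job; print(job.close_job())"
```

```text
the job is handed in; nothing more can be done
None
```

I handed the job in with all four placed: spray can on pad_4 by the red disc, glue bottle on pad_3, tape measure on pad_2 and red tape on pad_1 by the grey disc; all were set down the way up they stood, within a few millimetres of the pad centres in my camera checks, though the can looks about 3° off vertical, the same as before I moved it.

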